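# Check the wear of a griddle stone on the height gauge

### The arm

A 6-joint arm with a two-finger parallel gripper is mounted at the origin on the work surface. World frame = base frame: x ahead of the robot, y to its left, z up, the work surface at z = 0. Lengths are in m, angles in rad, forces in N, time in s.
With the tool pointing down it reaches from about 0.25 to 0.775 m from the base axis. Payload 4 kg.
Tool frame: the origin (TCP) lies at the centre of the arm's flange, where the gripper is bolted on; the fingertips stand ahead of it and the grasp point (between the pads) lies 180 mm ahead of it (robot.tcp_to_tips is the z of the fingertips in the tool frame, in m); z points along the fingers, y is the direction in which the jaws open and shut (so a half turn about z gives the same grasp; the last joint's range is limited). The gripper opens to 94 mm and grips with 3 to 60 N. Pads are 16 mm wide; open, the fingers measure 119 mm over their backs; the gripper's body (75 mm by 177 mm) begins 78 mm behind the grasp point.
Start: joints at [-1.353, 0.087, 1.371, -0, 1.684, -0.103], TCP at [0.173, -0.522, 0.405] pointing down, gripper open.
Joint ranges: [-3.1, 3.1], [-0.76, 2.03], [0.27, 2.55], [-1.08, 4.22], [0.17, 2.65], [-2.57, 2.57]. Speed limits (rad/s): [2.79, 2.79, 3.14, 3.14, 3.14, 3.14].

### API

Orientations are given as [roll, pitch, yaw] about the fixed x, y, z axes, in that order (R = Rz(yaw) Ry(pitch) Rx(roll)).
In Python, from bench import robot gives the robot as it stands.
- The arm moves only by the tool move_arm, never from a script. Its argument "increments" is a list that holds one entry, the list of rows, each a list of 7 numbers: the opening, from 0 (shut) to 1 (fully open), then the shift along the tool's x, y, z as a fraction of full scale, then the turn, a rotation vector about the tool's x, y, z as a fraction of full scale. In form: [[[jaw, dx, dy, dz, rx, ry, rz], ...]]. A call has 1 to 8 rows; each row is the pose to reach, as a shift and turn from the pose commanded when the call began, along the tool's axes at that moment; what a row does not reach only later rows make up. Full scale, the value 1, is 0.1 m for a shift and pi/2 rad for a turn. A row lasts 1/12 s, in which the tool goes at most 41.7 mm and 7.16 degrees, less where a joint would pass 70% of its speed; a pose out of reach is approached as far as the arm can. A call with a number of a shift or a turn outside -1 to 1 is refused whole. A call with a gripper value outside its range is refused whole. The fingers move at their own pace and stop on an object; the grip force is fixed at half the most. Time passes only in rows, so rows that repeat a pose let the fingers close. It gives the time, the measured TCP pose, the force and the opening at its end, in the units of the state.
- robot.get_obs(): the state, without advancing time (a new reading comes with each control period).
- robot.snapshot(name): name is "side" or "top"; returns (picture, depth): 400x640x3 uint8, red, green, blue; 400x640 float32, m along the optical axis (not along the pixel's ray), 0 where there is no reading.
- robot.camera_params(name): a dict with "mtx" (3x3 intrinsics, pixels), "R" (3x3) and "t" (3): a world point X has camera coordinates R X + t. Camera axes: x right, y down, z forward; pixel columns grow to the right and rows downward; lengths in m; the calibration is good to about 2 mm. A picture is of the moment at which its call begins. camera_params takes no time and is no camera call.
- robot.close_job(): hands the job in, once; it reports no verdict.
The state is a dict: "time": time; "joint_positions": joint angles; "qvel": joint speeds; "joint_torque": joint torques, N m; "tool_pos": TCP position; "ee_rot": TCP orientation; "wrist_force": force on the tool from outside, world axes, zero at the start; "wrist_torque": the same for the moment, N m; "width": finger opening in m.
Only numpy, scipy, OpenCV 4.12 (cv2) and the standard library are available. Lean on these libraries where they do the work, as an engineer would, in place of code of your own. Each camera call takes 0.05 s, during which the arm holds its last target.

### The job

Measure the most worn (thinnest) of the three griddle-cleaning stones: raise the gauge's head by its knob, lay that stone flat on the gauge's anvil with its middle part under the foot, then lower the head gently until the sprung foot rests on the stone and is pushed in about half-way, never hard against its stop. Leave it standing like that so the height can be read, and leave the other stones and everything else on the bench where they are.

Things in the scene. Friction and masses are not known exactly. Their poses are not given: they have to be found in the camera images.
- gauge: Height gauge, fixed to the bench left or right of the middle, yaw within 0.25 rad. Its dark steel base plate (the anvil) is 210 (x) x 120 (y) mm, flat top at z = 15 mm. Origin: centre of the plate, at bench level, on the vertical axis of the gauge's foot; x points away from the robot to the column. In front (x below -16 mm) the anvil is open above.
- gauge_bridge (a point): Centre of the top of the bridge's free end, 150 mm above the bench on the foot's axis. The bridge (30 mm wide, 22 mm thick, gauge x from -16 to 89 mm) stands on a 26 x 36 mm column (gauge x from 63 to 89 mm). A vertical 12 mm rod slides through its free end, with the knob on top and the sprung foot below.
- gauge_knob (a point): Centre of the black cylindrical knob (30 mm diameter, 28 mm high, axis vertical) on top of the sliding rod, above everything else of the gauge. The knob's underside is at least 25 mm above the bridge's top. Nothing is near it.
- gauge_head (a joint): Slide of the gauge's head (rod, knob and foot together), in m, 0 to 0.070, up positive: the clear height between the anvil and the foot when the foot hangs un-pressed. Stiff friction holds it wherever it is left; moving it takes about 4 N down or 8 N up. Starts low, at 0.002 to 0.012.
- gauge_foot (a joint): How far the sprung foot is pushed up into the head, in m: 0 hanging free, 0.014 hard against its stop (bare brass stem above the foot: 16 mm long when free). Spring: 1 N at first, 3.5 N half-way, 6 N at the stop. A part's height is gauge_head + gauge_foot.
- gauge_foot_tip (a point): Centre of the flat underside of the sprung foot, a steel disc of 20 mm diameter, 8 mm thick. Above it the stem, then a collar of 22 mm diameter from 24 to 38 mm above the free foot's underside.
- tray: Flat aluminium tray holding the stones, fixed, 280 (x) x 290 (y) mm, floor 4 mm thick, rim 10 mm high. Origin: centre of its underside at bench level. The stones lie along its x, about 90 mm apart in y; the brush lies behind them.
- stone_thin: Griddle-cleaning stone, a dark grey rectangular block worn the thinnest; the one to be measured (about 0.12 kg): 140 long (its x) x 44 wide (its y) x 20 mm high. One of three stones of the same colour and footprint lying flat side by side on the tray in any order. Origin: centre of the underside, z up.
- stone_mid: Griddle-cleaning stone, a dark grey rectangular block half worn; to be left alone: 140 long (its x) x 44 wide (its y) x 30 mm high. One of three stones of the same colour and footprint lying flat side by side on the tray in any order. Origin: centre of the underside, z up.
- stone_thick: Griddle-cleaning stone, a dark grey rectangular block hardly worn; to be left alone: 140 long (its x) x 44 wide (its y) x 40 mm high. One of three stones of the same colour and footprint lying flat side by side on the tray in any order. Origin: centre of the underside, z up.
- brush: Bystander: brush 200 mm long lying on the tray behind the stones.
- shaker: Bystander: steel salt shaker, 46 mm diameter, 70 mm high, standing between tray and gauge. Origin: centre of the underside, z up.
- turner: Bystander: turner (spatula) 260 mm long lying on the bench near the robot.
- cup: Bystander: small steel cup, 70 mm diameter, 45 mm high, near the robot. Origin: centre of the underside, z up.
- squeeze: Bystander: squeeze bottle, 56 mm diameter, 150 mm high, at the back. Origin: centre of the underside, z up.
- jar: Bystander: jar, 64 mm diameter, 90 mm high, at the back. Origin: centre of the underside, z up.
- bowl: Bystander: steel bowl, 90 mm diameter, 40 mm high, at the back. Origin: centre of the underside, z up.
There are look-alikes about, which are no part of the job. Leave any orange or turquoise look-alike of the stone_thin alone.

How it is judged:
By the outcome, as a careful person would: the job done as asked, in the order asked, and still so for the second after the job is handed in, with the robot touching nothing.
It also fails if it takes over 72 s, if anything falls off the work surface, if the arm or the gripper's body presses on something with over 40 N, if the wrist force passes 120 N, or if a joint passes its speed limit or range.

## Working session

There is one attempt and no reset: what is moved stays moved. The work goes in short steps, Python scripts to look and compute and a tool call to move; the robot and the scene stay as the last step left them, time stands still between calls to the robot, and variables do not carry over. Pictures are saved under pics/ and viewed, and the job is handed in when it is done.

Besides the shell and the picture viewer there is one more tool, called after ">>>" by a JSON object that holds its "api" and its "payload", one argument or row to a line. move_arm: Moves the arm, as the interface text tells. Its arguments: {"type":"object","properties":{"increments":{"type":"array","items":{"type":"array","items":{"type":"array","items":{"type":"number","minimum":-1,"maximum":1}}}}},"required":["increments"]}

```bash
mkdir -p pics; cat > h.py <<'E'
import numpy as np, cv2
from bench import robot
from scipy.spatial.transform import Rotation as Ro
def snap(n,tag):
    im,d=robot.snapshot(n); np.savez(f'{tag}.npz',im=im,d=d); cv2.imwrite(f'pics/{tag}.png',im[:,:,::-1]); return im,d
def world(n,d):
    c=robot.camera_params(n);K=np.array(c['mtx']);R=np.array(c['R']);t=np.array(c['t'])
    v,u=np.mgrid[0:400,0:640]; p=np.stack([(u-K[0,2])/K[0,0]*d,(v-K[1,2])/K[1,1]*d,d],-1)
    return (p-t)@R
def crop(tag,x0,y0,x1,y1,s,out):
    im=np.load(f'{tag}.npz')['im'][y0:y1,x0:x1,::-1]; cv2.imwrite(f'pics/{out}.png',cv2.resize(im,None,fx=s,fy=s,interpolation=cv2.INTER_CUBIC))
E
python3 - <<'E'
from h import *
snap('top','t0');snap('side','s0')
print(robot.get_obs()); print(robot.tcp_to_tips)
for n in('top','side'):
    c=robot.camera_params(n); print(n,c['mtx'],-np.array(c['R']).T@c['t'])
E
```

```text
{'time': 0.1, 'joint_positions': array([-1.35312742e+00,  8.78930039e-02,  1.37210668e+00,  3.57754790e-06,
        1.68360108e+00, -1.03101108e-01]), 'qvel': array([ 0.00051184, -0.00179283, -0.00326446,  0.00177865, -0.00103895,
       -0.00238671]), 'joint_torque': array([ 1.32993726e-03, -3.41252124e+01, -3.03302085e+01,  7.18546193e-02,
        3.04128451e-02, -9.17011243e-05]), 'tool_pos': array([ 0.17338731, -0.52184897,  0.40361251]), 'ee_rot': array([-3.13959557e+00, -2.10209172e-04,  3.20770208e-01]), 'wrist_force': array([ 0.05930329, -0.76304821, -1.00765727]), 'wrist_torque': array([-0.0179993 , -0.02378308,  0.05046203]), 'width': 0.09421197919774163}
0.1992
top [[438.00813668   0.         313.51234842]
 [  0.         438.00813668 196.84467505]
 [  0.           0.           1.        ]] [ 0.29177094 -0.06081832  1.31576402]
side [[427.86251345   0.         326.47213679]
 [  0.         427.86251345 189.1451164 ]
 [  0.           0.           1.        ]] [ 0.1590281  -0.90854063  1.03763823]
```

View pics/t0.png

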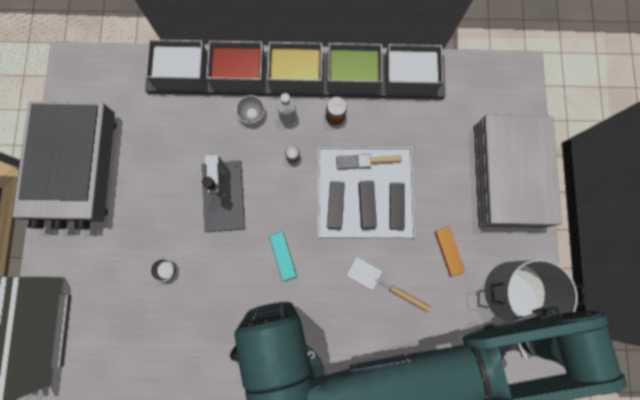

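View pics/s0.png

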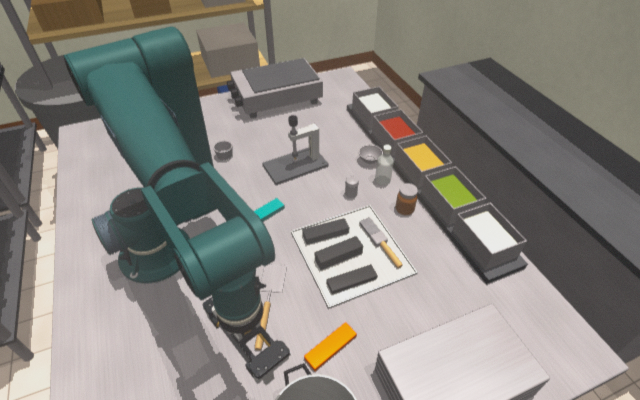

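Top view: three dark stones are at (336,205), (368,205) and (397,206). The look-alikes are turquoise (283,256) and orange (450,251). The gauge plate is around (223,195), with the knob at (209,183). Next I'll measure the heights.

```bash
python3 - <<'E'
from h import *
z=np.load('t0.npz');im,d=z['im'],z['d'];P=world('top',d)
crop('t0',190,140,430,245,3.3,'c0')
crop('s0',255,105,425,300,3,'c1')
def blob(mask,name):
    n,l,s,c=cv2.connectedComponentsWithStats(mask.astype(np.uint8))
    for i in range(1,n):
        if s[i,4]<60: continue
        p=P[l==i]; zz=p[:,2]; r=cv2.minAreaRect((p[:,:2]*1000).astype(np.float32))
        print(name,c[i].round(),s[i,4],'ctr',(np.array(r[0])).round(1),'size',np.round(r[1],1),'ang',round(r[2],1),'z pct',np.percentile(zz,[10,50,90]).round(4))
g=im.max(-1)
m=(g<85)&(P[...,2]>0.012)&(P[...,2]<.07); m[:150]=0;m[245:]=0;m[:,:195]=0;m[:,420:]=0
blob(m,'dark')
m=(P[...,2]>0.14); m[:130]=0;m[245:]=0;m[:,:190]=0;m[:,260:]=0
blob(m&(P[...,2]<.153),'bridge'); blob(m&(P[...,2]>.165),'knob')
m=(P[...,2]>0.012)&(P[...,2]<.018);m[:130]=0;m[245:]=0;m[:,:190]=0;m[:,260:]=0
blob(m,'plate')
m=(P[...,2]>0.03);m[:140]=0;m[170:]=0;m[:,:280]=0;m[:,305:]=0;blob(m,'shaker')
for u in (336,368,397): print(u,P[190:222:8,u].round(4).tolist())
for n,dd in(('side',np.load('s0.npz')['d']),):
    Q=world(n,dd)
    for (u,v) in((326,231),(339,250),(352,277)): print(u,v,Q[v,u].round(4))
E
```

```text
dark [225. 188.] 432 ctr [541.2 210. ] size [130.6  50. ] ang 6.5 z pct [0.0133 0.0164 0.057 ]
dark [363. 211.] 78 ctr [ 488.5 -205. ] size [134.8  34.5] ang 19.4 z pct [0.0332 0.0417 0.0469]
bridge [213. 169.] 311 ctr [557.9 213.2] size [105.8  35.8] ang 7.4 z pct [0.1458 0.1497 0.1522]
knob [208. 182.] 135 ctr [416.4  75.7] size [368.5  29.3] ang 52.2 z pct [0.198  0.2133 0.2167]
plate [225. 202.] 1548 ctr [521.2 210.4] size [209.3 120.4] ang 6.0 z pct [0.0128 0.0151 0.0173]
shaker [292. 153.] 194 ctr [645.7   2. ] size [41.6 40.9] ang 88.9 z pct [0.0551 0.0664 0.0707]
336 [[0.5389, -0.1308, 0.0363], [0.5146, -0.1311, 0.0371], [0.4914, -0.1316, 0.0321], [0.4671, -0.1317, 0.0349]]
368 [[0.5393, -0.2251, 0.0442], [0.5147, -0.2246, 0.0476], [0.4914, -0.225, 0.0445], [0.4671, -0.2243, 0.049]]
397 [[0.5445, -0.3143, 0.027], [0.5205, -0.3144, 0.0251], [0.496, -0.3138, 0.0265], [0.4724, -0.3141, 0.0234]]
326 231 [ 0.4917 -0.1406  0.0322]
339 250 [ 0.4961 -0.2269  0.0401]
352 277 [ 0.4977 -0.3138  0.0211]
```

View pics/c0.png

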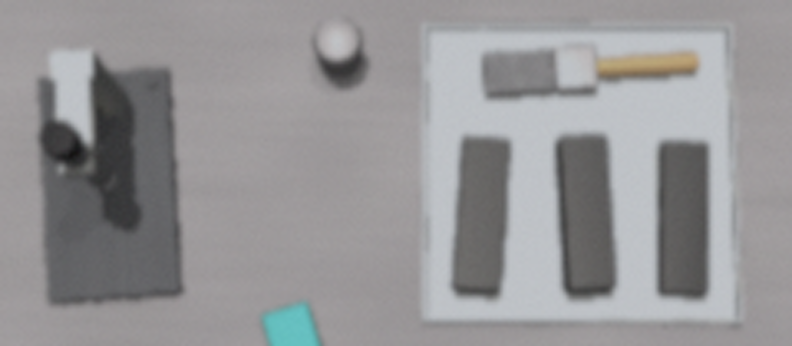

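View pics/c1.png

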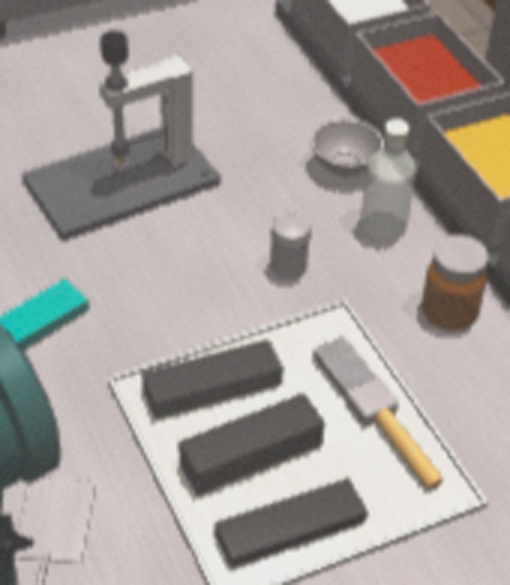

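Heights above the bench are about 34, 45 and 25 mm (4 mm tray floor included), so the right stone (397,206) is the thinnest. Both cameras agree, and its colour is dark grey. Next I'll refine the poses.

```bash
python3 - <<'E'
from h import *
z=np.load('t0.npz');im,d=z['im'],z['d'];P=world('top',d)
c=robot.camera_params('top');K=np.array(c['mtx']);R=np.array(c['R']);t=np.array(c['t'])
def back(u,v,zz):
    r=R.T@np.array([(u-K[0,2])/K[0,0],(v-K[1,2])/K[1,1],1]);o=-R.T@t
    return o+r*(zz-o[2])/r[2]
print('R',R.round(3).tolist())
def fit(mask,zz,name):
    n,l,s,c_=cv2.connectedComponentsWithStats(mask.astype(np.uint8))
    i=1+np.argmax(s[1:,4]); v,u=np.where(l==i)
    p=np.array([back(a,b,zz)[:2] for a,b in zip(u,v)])*1000
    r=cv2.minAreaRect(p.astype(np.float32)); m=p.mean(0); w,V=np.linalg.eigh(np.cov(p.T))
    print(name,len(u),'rect',np.round(r[0],1),np.round(r[1],1),round(r[2],2),'mean',m.round(1),'pca ang',np.degrees(np.arctan(V[1,1]/V[0,1])).round(2),'zmed',np.median(P[l==i][:,2]).round(4), 'std', np.sqrt(12*w).round(1))
g=im.max(-1).astype(int)
for th in (100,120,130):
  m=np.zeros(g.shape,bool);m[170:240,380:412]=g[170:240,380:412]<th;fit(m,.024,f'thin{th}')
  m=np.zeros(g.shape,bool);m[150:240,195:250]=g[150:240,195:250]<th;fit(m,.015,f'plate{th}')
# knob by height
for lo in(.195,.205):
  m=(P[...,2]>lo)&(P[...,2]<.23);m[:165]=0;m[200:]=0;m[:,:190]=0;m[:,230:]=0
  v,u=np.where(m);print('knob',len(u),u.min(),u.max(),v.min(),v.max(),P[m].mean(0).round(4),np.percentile(P[m][:,2],[10,50,90]).round(4))
m=(P[...,2]>.14)&(P[...,2]<.157);m[:140]=0;m[200:]=0;m[:,:190]=0;m[:,235:]=0
fit(m,.150,'bridge')
# side cam
S=np.load('s0.npz');Q=world('side',S['d']);
m=(Q[...,2]>.18)&(Q[...,2]<.24)&(abs(Q[...,0]-.5)<.08)&(abs(Q[...,1]-.21)<.08)
q=Q[m];print('knob side',len(q),q.mean(0).round(4),q.min(0).round(4),q.max(0).round(4), np.percentile(q,[5,95],axis=0).round(4).tolist())
# tray
m=(g>150)&(P[...,2]<.02);m[:140]=0;m[245:]=0;m[:,:310]=0;m[:,420:]=0
E
python3 - <<'E'
import sys;sys.path.insert(0,'.')
from h import *
crop('t0',190,140,255,240,7,'c2'); crop('s0',255,105,345,190,8,'c3')
E
mv pics /tmp/x 2>/dev/null; ls .; [ -d /tmp/x ] && mv /tmp/x pics
```

```text
R [[0.02, -1.0, 0.006], [-0.985, -0.02, -0.173], [0.173, -0.003, -0.985]]
thin100 628 rect [ 495.8 -312.9] [ 39.2 136.4] 89.39 mean [ 495.8 -312.9] pca ang -0.81 zmed 0.0247 std [ 41.6 136.2]
plate100 1119 rect [543.5 224.7] [180.6  91.3] 11.53 mean [536.1 222.4] pca ang -1.76 zmed 0.0167 std [ 84.6 145.5]
thin120 645 rect [ 496.9 -313. ] [ 39.2 139.5] 89.39 mean [ 496.  -312.8] pca ang -0.71 zmed 0.0247 std [ 41.5 139.4]
plate120 2601 rect [525.9 209.5] [227.4 123. ] 5.66 mean [512.  205.2] pca ang 1.44 zmed 0.0157 std [121.  205.4]
thin130 708 rect [ 496.  -312.7] [ 45.  142.4] 89.07 mean [ 495.7 -312.7] pca ang -1.79 zmed 0.0245 std [ 45.1 139.8]
plate130 2699 rect [524.8 210.6] [229.8 125.7] 5.66 mean [511.9 206.1] pca ang 1.23 zmed 0.0156 std [123.2 208.8]
knob 123 202 214 176 187 [0.5199 0.2087 0.2125] [0.2053 0.2137 0.2167]
knob 111 202 213 176 187 [0.5201 0.2097 0.2138] [0.2101 0.2141 0.2168]
bridge 360 rect [557.  215.2] [106.4  35.6] 3.28 mean [566.  212.8] pca ang 8.79 zmed 0.1501 std [ 33.1 106.6]
knob side 93 [0.5167 0.2038 0.204 ] [0.5035 0.1939 0.1823] [0.5341 0.2215 0.217 ] [[0.5048, 0.1951, 0.1892], [0.5312, 0.2179, 0.2147]]
h.py
s0.npz
t0.npz
```

View pics/c2.png

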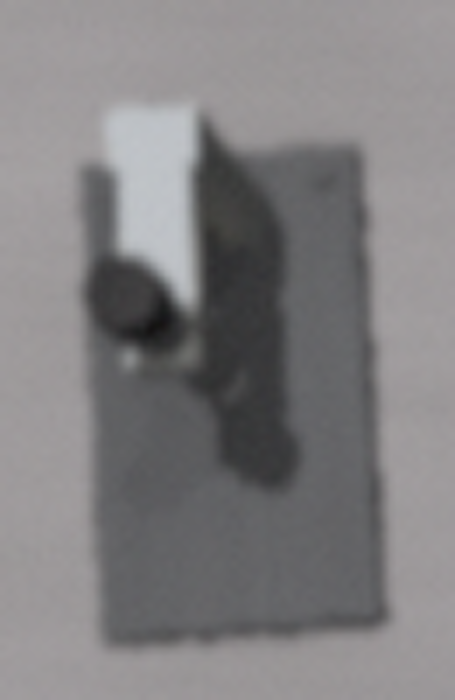

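View pics/c3.png

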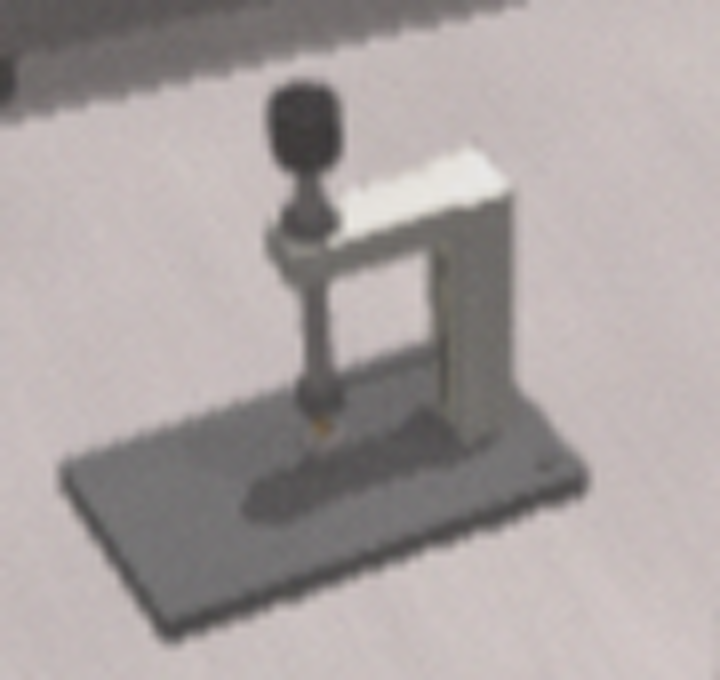

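```bash
cat >> h.py <<'E'
def back(n,u,v,zz):
    c=robot.camera_params(n);K=np.array(c['mtx']);R=np.array(c['R']);t=np.array(c['t'])
    r=R.T@np.array([(u-K[0,2])/K[0,0],(v-K[1,2])/K[1,1],1]);o=-R.T@t
    return o+r*(zz-o[2])/r[2]
def proj(n,X):
    c=robot.camera_params(n);p=np.array(c['mtx'])@(np.array(c['R'])@np.array(X)+c['t']);return p[:2]/p[2]
E
python3 - <<'E'
from h import *
pts=[(201.7,163.6),(241.4,161.4),(245,229.3),(205,231.4)]
W=np.array([back('top',*p,.015) for p in pts]);print(W.round(4),W.mean(0).round(4))
for a,b in((3,0),(2,1)):
  e=W[a]-W[b];print('yaw',np.degrees(np.arctan2(-e[1],-e[0])),np.linalg.norm(e))
# side corners
pts=[(255+62/8,105+465/8),(255+168/8,105+630/8),(255+588/8,105+483/8)]
W=np.array([back('side',*p,.015) for p in pts]);print(W.round(4))
e=W[2]-W[1];print(np.degrees(np.arctan2(e[1],e[0])),np.linalg.norm(e), ((W[0]+W[2])/2).round(4))
# knob side: top centre
print('knob side', back('side',255+303/8,105+95/8,.214).round(4), 'foot', back('side',255+322/8,105+447/8,.02).round(4))
crop('t0',375,165,425,240,8,'c4'); crop('s0',300,245,400,310,8,'c5')
E
```

```text
[[0.6165 0.2787 0.015 ]
 [0.626  0.158  0.015 ]
 [0.4184 0.1374 0.015 ]
 [0.4098 0.2557 0.015 ]] [0.5177 0.2074 0.015 ]
yaw 6.340981453067794 0.2080186048601498
yaw 5.689396962654166 0.2086037680309313
[[0.4099 0.2532 0.015 ]
 [0.4205 0.1324 0.015 ]
 [0.625  0.1511 0.015 ]]
5.240256506886978 0.20534095881926728 [0.5174 0.2022 0.015 ]
knob side [0.5205 0.2118 0.214 ] foot [0.521  0.2145 0.02  ]
```

View pics/c4.png

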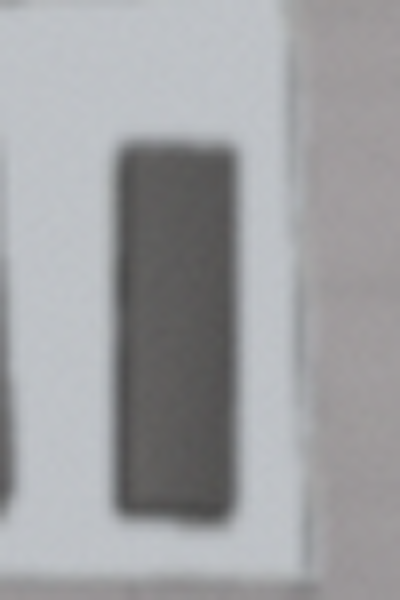

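View pics/c5.png

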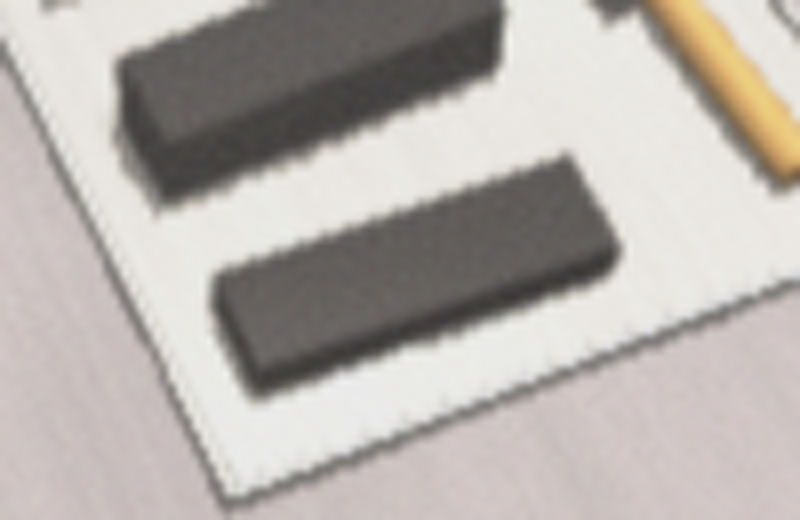

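```bash
cat > go.py <<'E'
import sys
from h import *
o=robot.get_obs()
p=np.array(o['tool_pos']);R=Ro.from_euler('xyz',o['ee_rot'])
print('t',round(o['time'],2),'p',p.round(4),'rpy',np.round(o['ee_rot'],4),'F',np.round(o['wrist_force'],2),'w',round(o['width'],4),'q',np.round(o['joint_positions'],2))
def to(x,y,z,yaw):
    T=Ro.from_euler('xyz',[np.pi,0,yaw]); d=R.inv().apply(np.array([x,y,z])-p)/.1; r=(R.inv()*T).as_rotvec()/(np.pi/2)
    print('inc',d.round(4).tolist(),r.round(4).tolist(),'calls',np.abs(d).max().round(2))
if len(sys.argv)>4: to(*map(float,sys.argv[1:5]))
E
python3 go.py 0.45 -0.3 0.46 0.1
```

```text
t 0.1 p [ 0.1734 -0.5218  0.4036] rpy [-3.1396e+00 -2.0000e-04  3.2080e-01] F [ 0.06 -0.76 -1.01] w 0.0942 q [-1.35  0.09  1.37  0.    1.68 -0.1 ]
inc [3.3246, -1.2343, -0.5607] [-0.0013, 0.0, 0.1405] calls 3.32
```

>>> {"api": "move_arm", "payload": {
  "increments": [
    [[1, 0, 0, -0.5, 0, 0, 0], [1, 0, 0, -0.5, 0, 0, 0.07], [1, 0.5, -0.3, -0.55, 0, 0, 0.14], [1, 0.8, -0.6, -0.55, 0, 0, 0.14], [1, 1, -0.9, -0.55, 0, 0, 0.14]]
  ]
}}

```text
time: 0.52
tool_pos: [0.2369, -0.4149, 0.4589]
ee_rot: [-3.141, -0.001, 0.1]
wrist_force: [0.2, 0.5, 0.7]
width: 0.0937
```

```bash
python3 go.py 0.52 0.21 0.46 0.1
```

```text
t 0.52 p [ 0.2369 -0.4149  0.4589] rpy [-3.1405e+00 -5.0000e-04  9.9800e-02] F [0.24 0.51 0.73] w 0.0937 q [-1.17 -0.08  1.43  0.    1.79  0.3 ]
inc [3.4392, -5.9365, -0.0026] [-0.0007, -0.0003, -0.0002] calls 5.94
```

>>> {"api": "move_arm", "payload": {
  "increments": [
    [[1, 0.3, -0.3, 0, 0, 0, 0], [1, 0.6, -0.6, 0, 0, 0, 0], [1, 0.9, -0.9, 0, 0, 0, 0], [1, 1, -1, 0, 0, 0, 0]]
  ]
}}

```text
time: 0.85
tool_pos: [0.3272, -0.3024, 0.4596]
ee_rot: [-3.14, -0.002, 0.105]
wrist_force: [-0.4, -0.2, 0.0]
width: 0.094
```

>>> {"api": "move_arm", "payload": {
  "increments": [
    [[1, 0.3, -0.3, 0, 0, 0, 0], [1, 0.6, -0.6, 0, 0, 0, 0], [1, 0.9, -0.9, 0, 0, 0, 0], [1, 1, -1, 0, 0, 0, 0]]
  ]
}}

```text
time: 1.18
tool_pos: [0.4167, -0.1929, 0.4591]
ee_rot: [-3.139, -0.001, 0.105]
wrist_force: [-0.1, 0.9, 0.7]
width: 0.0941
```

>>> {"api": "move_arm", "payload": {
  "increments": [
    [[1, 0.2, -0.3, 0, 0, 0, 0], [1, 0.4, -0.6, 0, 0, 0, 0], [1, 0.6, -0.9, 0, 0, 0, 0], [1, 0.7, -1, 0, 0, 0, 0]]
  ]
}}

```text
time: 1.52
tool_pos: [0.4754, -0.0864, 0.459]
ee_rot: [-3.139, 0.0, 0.105]
wrist_force: [0.2, 0.0, -0.3]
width: 0.0941
```

>>> {"api": "move_arm", "payload": {
  "increments": [
    [[1, 0.2, -0.3, 0, 0, 0, 0], [1, 0.4, -0.6, 0, 0, 0, 0], [1, 0.6, -0.9, 0, 0, 0, 0], [1, 0.6, -1, 0, 0, 0, 0]]
  ]
}}

```text
time: 1.85
tool_pos: [0.5258, 0.0192, 0.458]
ee_rot: [-3.139, 0.001, 0.105]
wrist_force: [-0.4, -0.3, 0.2]
width: 0.0943
```

```bash
python3 go.py 0.52 0.21 0.46 0.1
```

```text
t 1.85 p [0.5258 0.0192 0.458 ] rpy [-3.1393e+00  1.3000e-03  1.0540e-01] F [-0.39 -0.31  0.16] w 0.0943 q [-0.07  0.03  1.33  0.    1.79  1.39]
inc [0.143, -1.9037, -0.016] [-0.0015, 0.0008, 0.0034] calls 1.9
```

>>> {"api": "move_arm", "payload": {
  "increments": [
    [[1, 0.05, -0.3, 0, 0, 0, 0], [1, 0.1, -0.6, 0, 0, 0, 0], [1, 0.1, -0.9, 0, 0, 0, 0], [1, 0.1, -1, 0, 0, 0, 0]]
  ]
}}

```text
time: 2.18
tool_pos: [0.5234, 0.1189, 0.4589]
ee_rot: [-3.14, 0.001, 0.104]
wrist_force: [0.0, 0.5, -0.2]
width: 0.094
```

>>> {"api": "move_arm", "payload": {
  "increments": [
    [[1, 0.0, -0.3, 0, 0, 0, 0], [1, 0, -0.6, 0, 0, 0, 0], [1, 0, -0.8, 0, 0, 0, 0], [1, 0, -0.8, 0, 0, 0, 0], [1, 0, -0.8, 0, 0, 0, 0], [1, 0, -0.8, 0, 0, 0, 0]]
  ]
}}

```text
time: 2.68
tool_pos: [0.516, 0.1948, 0.4593]
ee_rot: [3.14, 0.0, 0.1]
wrist_force: [-0.4, -0.2, -0.4]
width: 0.0943
```

```bash
python3 go.py 0.519 0.21 0.388 0.103; python3 - <<'E'
from h import *
snap('side','s1');snap('top','t1')
crop('s1',220,50,380,180,5,'c6')
E
```

```text
t 2.68 p [0.516  0.1948 0.4593] rpy [3.1404e+00 4.0000e-04 1.0000e-01] F [-0.44 -0.2  -0.43] w 0.0943 q [ 0.26  0.09  1.26 -0.    1.79  1.73]
inc [0.045, -0.149, 0.7131] [0.0008, 0.0003, -0.0019] calls 0.71
```

View pics/c6.png

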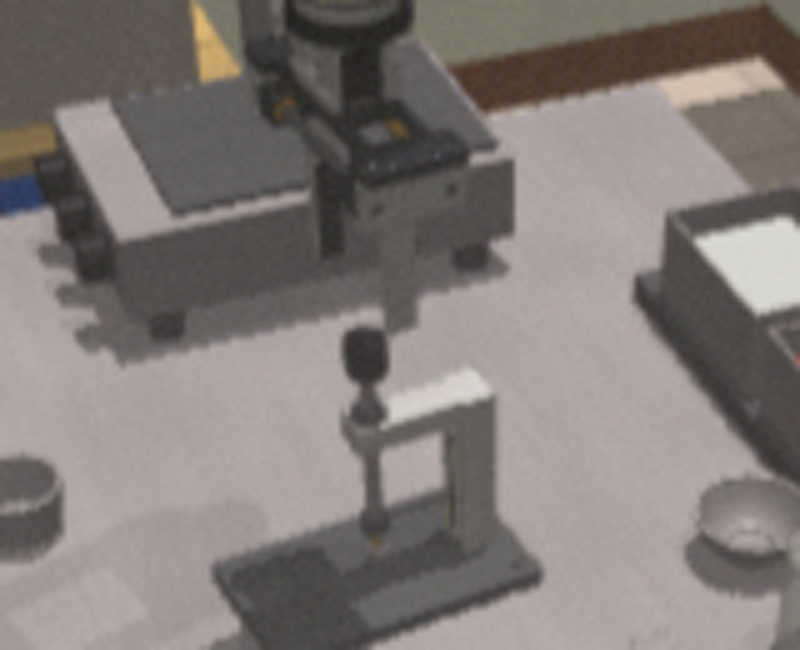

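Side view: the open jaws stand above the knob, with the near fingertip at crop (400,320) and the knob at (366,350). The approach lines up with the measured pose, so I'll descend.

>>> {"api": "move_arm", "payload": {
  "increments": [
    [[1, 0.05, -0.15, 0.0, 0, 0, 0], [1, 0.05, -0.15, 0.1, 0, 0, 0], [1, 0.05, -0.15, 0.3, 0, 0, 0], [1, 0.05, -0.15, 0.5, 0, 0, 0], [1, 0.05, -0.15, 0.7, 0, 0, 0], [1, 0.05, -0.15, 0.7, 0, 0, 0], [1, 0.05, -0.15, 0.7, 0, 0, 0]]
  ]
}}

```text
time: 3.37
tool_pos: [0.5192, 0.2102, 0.3878]
ee_rot: [3.14, 0.004, 0.1]
wrist_force: [-0.6, -0.3, 1.0]
width: 0.094
```

```bash
python3 go.py 0.519 0.21 0.388 0.103; python3 - <<'E'
from h import *
snap('side','s2');snap('top','t2')
crop('s2',240,70,360,180,5,'c7');crop('t2',170,110,280,220,5,'c8')
E
```

```text
t 3.37 p [0.5192 0.2102 0.3878] rpy [3.1404 0.0038 0.0998] F [-0.56 -0.29  0.98] w 0.094 q [ 0.28  0.12  1.37 -0.    1.66  1.75]
inc [-0.0025, 0.0021, -0.0019] [0.0007, 0.0024, -0.002] calls 0.0
```

View pics/c7.png

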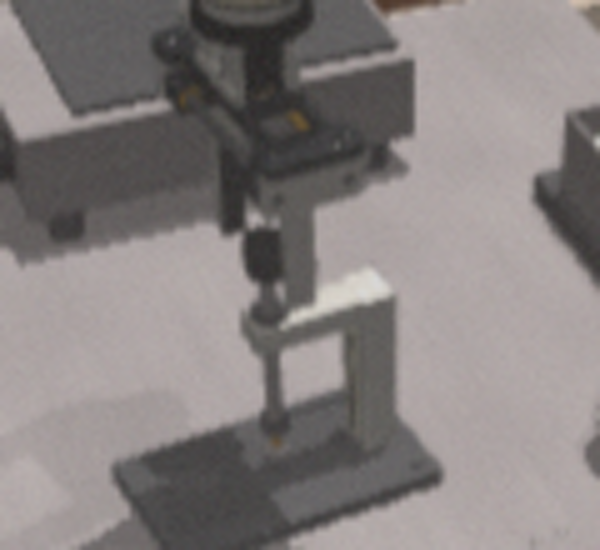

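View pics/c8.png

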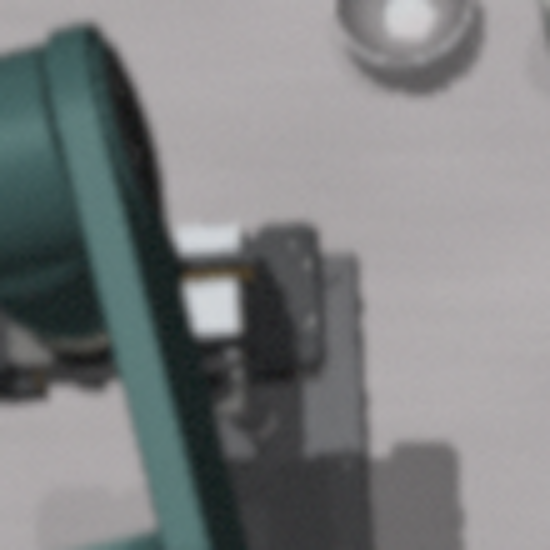

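```bash
python3 - <<'E'
from h import *
o=robot.get_obs();p=o['tool_pos'];R=Ro.from_euler('xyz',o['ee_rot'])
for l in((0,.055,.1992),(0,.055,.165),(0,0,.180)):
    X=p+R.apply(l);q=proj('side',X);print(l,X.round(4),((q-[240,70])*5).round(1))
for z in(.214,.200,.186): print('knob axis pred',z,((proj('side',[.519,.210,z])-[240,70])*5).round(1))
Q=world('side',np.load('s2.npz')['d'])
for(u,v) in((298,220),(298,250),(300,290),(288,250),(310,250),(264,250),(264,235)): 
    print((u,v),Q[70+v//5,240+u//5].round(4))
E
```

```text
(0, 0.055, 0.1992) [0.5255 0.156  0.1915] [302.2 307.5]
(0, 0.055, 0.165) [0.5254 0.156  0.2257] [300.3 264.4]
(0, 0, 0.18) [0.52   0.2107 0.2107] [264.4 239.5]
knob axis pred 0.214 [263.2 236.3]
knob axis pred 0.2 [264.2 253.8]
knob axis pred 0.186 [265.1 271.1]
(298, 220) [0.5214 0.1508 0.2642]
(298, 250) [0.5216 0.1541 0.2392]
(300, 290) [0.5242 0.1553 0.2064]
(288, 250) [0.5146 0.1531 0.2418]
(310, 250) [0.5307 0.1514 0.2386]
(264, 250) [0.5131 0.2    0.2113]
(264, 235) [0.5181 0.2138 0.2128]
```

The predicted finger and knob-axis projections match the picture, so I'll close on the knob.

>>> {"api": "move_arm", "payload": {
  "increments": [
    [[0.2, 0, 0, 0, 0, 0, 0], [0.2, 0, 0, 0, 0, 0, 0], [0.2, 0, 0, 0, 0, 0, 0], [0.2, 0, 0, 0, 0, 0, 0], [0.2, 0, 0, 0, 0, 0, 0], [0.2, 0, 0, 0, 0, 0, 0], [0.2, 0, 0, 0, 0, 0, 0], [0.2, 0, 0, 0, 0, 0, 0]]
  ]
}}

```text
time: 4.13
tool_pos: [0.5194, 0.2113, 0.3895]
ee_rot: [3.141, 0.0, 0.101]
wrist_force: [0.0, -0.6, -0.4]
width: 0.0444
```

```bash
python3 go.py 0.519 0.21 0.430 0.103
```

```text
t 4.13 p [0.5194 0.2113 0.3895] rpy [3.1415 0.     0.101 ] F [ 0.02 -0.58 -0.37] w 0.0444 q [ 0.29  0.11  1.37 -0.    1.66  1.76]
inc [-0.0052, 0.0122, -0.4047] [0.0001, 0.0, -0.0013] calls 0.4
```

>>> {"api": "move_arm", "payload": {
  "increments": [
    [[0.2, 0, 0, 0, 0, 0, 0], [0.2, 0, 0, 0, 0, 0, 0], [0.2, 0, 0, 0, 0, 0, 0], [0.2, 0, 0, 0, 0, 0, 0], [0.2, 0, 0, 0, 0, 0, 0], [0.2, 0, 0, 0, 0, 0, 0]]
  ]
}}

```text
time: 4.63
tool_pos: [0.5194, 0.211, 0.3895]
ee_rot: [3.141, 0.0, 0.101]
wrist_force: [-0.4, -2.0, -0.1]
width: 0.0292
```

>>> {"api": "move_arm", "payload": {
  "increments": [
    [[0.2, 0, 0, -0.05, 0, 0, 0], [0.2, 0, 0, -0.1, 0, 0, 0], [0.2, 0, 0, -0.15, 0, 0, 0], [0.2, 0, 0, -0.2, 0, 0, 0], [0.2, 0, 0, -0.25, 0, 0, 0], [0.2, 0, 0, -0.3, 0, 0, 0], [0.2, 0, 0, -0.35, 0, 0, 0], [0.2, 0, 0, -0.4, 0, 0, 0]]
  ]
}}

```text
time: 5.3
tool_pos: [0.5194, 0.211, 0.43]
ee_rot: [3.141, 0.0, 0.101]
wrist_force: [2.7, -2.4, -8.8]
width: 0.0296
```

>>> {"api": "move_arm", "payload": {
  "increments": [
    [[0.2, 0, 0, 0, 0, 0, 0], [0.2, 0, 0, 0, 0, 0, 0], [0.2, 0, 0, 0, 0, 0, 0]]
  ]
}}

```text
time: 5.55
tool_pos: [0.5191, 0.2109, 0.4312]
ee_rot: [3.141, -0.002, 0.101]
wrist_force: [1.1, -4.6, -0.7]
width: 0.0296
```

```bash
python3 - <<'E'
from h import *
im,d=snap('side','s3')
crop('s3',240,60,360,170,5,'c9')
E
python3 go.py
```

```text
t 5.6 p [0.5191 0.2109 0.4312] rpy [ 3.1411e+00 -1.6000e-03  1.0060e-01] F [ 0.5  -4.36  0.46] w 0.0294 q [ 0.28  0.11  1.3  -0.    1.74  1.76]
```

View pics/c9.png

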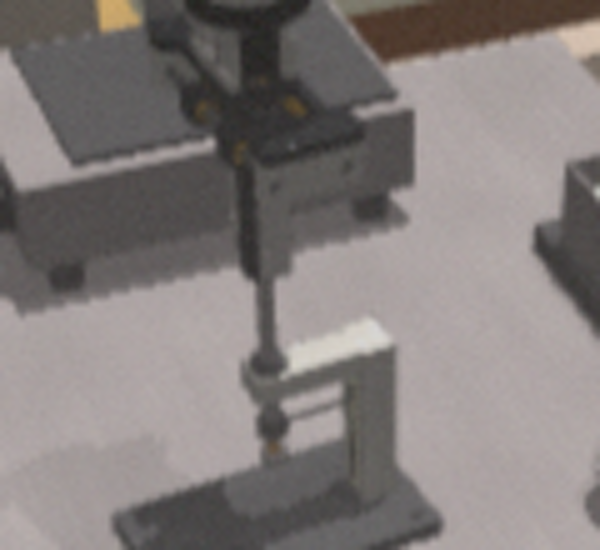

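The head is up about 41 mm, with the foot well off the anvil. I'll release and go to the stone.

>>> {"api": "move_arm", "payload": {
  "increments": [
    [[0.7, 0, 0, 0, 0, 0, 0], [0.7, 0, 0, 0, 0, 0, 0], [0.7, 0, 0, 0, 0, 0, 0], [0.7, 0, 0, 0, 0, 0, 0], [0.7, 0, 0, 0, 0, 0, 0], [0.7, 0, 0, -0.2, 0, 0, 0], [0.7, 0, 0, -0.45, 0, 0, 0], [0.7, 0, 0, -0.6, 0, 0, 0]]
  ]
}}

```text
time: 6.27
tool_pos: [0.5192, 0.2115, 0.4917]
ee_rot: [-3.141, -0.002, 0.101]
wrist_force: [1.3, 0.3, 0.0]
width: 0.0655
```

>>> {"api": "move_arm", "payload": {
  "increments": [
    [[0.7, -0.1, 0.3, 0, 0, 0, 0.02], [0.7, -0.2, 0.6, 0, 0, 0, 0.04], [0.7, -0.3, 0.9, 0, 0, 0, 0.06], [0.7, -0.3, 1, 0, 0, 0, 0.06]]
  ]
}}

```text
time: 6.6
tool_pos: [0.4986, 0.1064, 0.4905]
ee_rot: [3.141, -0.001, 0.003]
wrist_force: [1.0, -0.1, 0.3]
width: 0.0658
```

```bash
python3 go.py .4445 -.3135 .32 -.005
```

```text
t 6.6 p [0.4986 0.1064 0.4905] rpy [ 3.1406e+00 -1.1000e-03  3.4000e-03] F [ 0.98 -0.12  0.3 ] w 0.0658 q [ 0.1  -0.    1.3  -0.    1.85  1.67]
inc [-0.5571, 4.195, 1.7082] [0.0006, -0.0007, 0.0054] calls 4.19
```

>>> {"api": "move_arm", "payload": {
  "increments": [
    [[0.7, -0.05, 0.3, 0, 0, 0, 0], [0.7, -0.1, 0.6, 0, 0, 0, 0], [0.7, -0.1, 0.9, 0, 0, 0, 0], [0.7, -0.1, 1, 0.1, 0, 0, 0]]
  ]
}}

```text
time: 6.93
tool_pos: [0.4903, 0.0063, 0.4815]
ee_rot: [3.14, -0.005, 0.004]
wrist_force: [0.0, 0.5, -0.4]
width: 0.0658
```

>>> {"api": "move_arm", "payload": {
  "increments": [
    [[0.7, -0.05, 0.3, 0.1, 0, 0, 0], [0.7, -0.1, 0.6, 0.2, 0, 0, 0], [0.7, -0.1, 0.9, 0.3, 0, 0, 0], [0.7, -0.1, 1, 0.3, 0, 0, 0]]
  ]
}}

```text
time: 7.27
tool_pos: [0.4809, -0.0935, 0.4463]
ee_rot: [-3.141, 0.005, 0.004]
wrist_force: [-0.1, -0.4, 0.0]
width: 0.0657
```

>>> {"api": "move_arm", "payload": {
  "increments": [
    [[0.7, -0.05, 0.3, 0.1, 0, 0, 0], [0.7, -0.1, 0.6, 0.2, 0, 0, 0], [0.7, -0.1, 0.9, 0.3, 0, 0, 0], [0.7, -0.1, 1, 0.4, 0, 0, 0]]
  ]
}}

```text
time: 7.6
tool_pos: [0.4719, -0.1935, 0.4088]
ee_rot: [3.141, -0.0, 0.004]
wrist_force: [0.0, -0.0, 0.1]
width: 0.0659
```

>>> {"api": "move_arm", "payload": {
  "increments": [
    [[0.7, -0.05, 0.3, 0.1, 0, 0, 0], [0.7, -0.1, 0.6, 0.3, 0, 0, 0], [0.7, -0.1, 0.9, 0.6, 0, 0, 0], [0.7, -0.1, 1, 0.7, 0, 0, 0], [0.7, -0.1, 1, 0.7, 0, 0, 0], [0.7, -0.1, 1, 0.7, 0, 0, 0]]
  ]
}}

```text
time: 8.1
tool_pos: [0.4628, -0.2906, 0.339]
ee_rot: [-3.139, 0.001, 0.007]
wrist_force: [-0.4, 1.1, 1.0]
width: 0.0653
```

```bash
python3 go.py .4445 -.3135 .25 -.005;python3 - <<'E'
from h import *
snap('side','s4')
crop('s4',240,180,400,310,5,'d1')
E
```

```text
t 8.1 p [ 0.4628 -0.2906  0.339 ] rpy [-3.1388e+00  1.0000e-03  6.9000e-03] F [-0.38  1.1   0.98] w 0.0653 q [-0.66  0.1   1.48  0.    1.56  0.9 ]
inc [-0.1841, 0.23, 0.8895] [-0.0018, 0.0006, 0.0076] calls 0.89
```

View pics/d1.png

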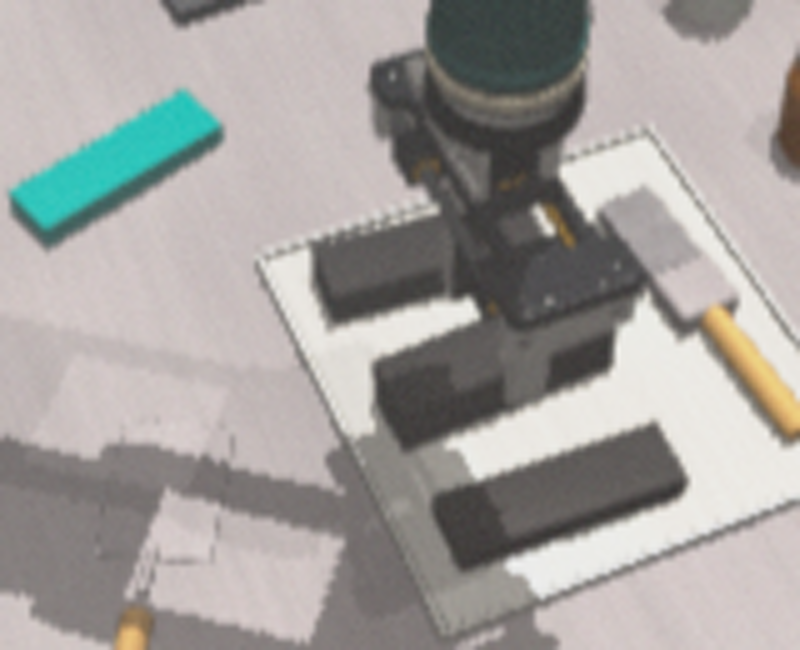

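Side view: the gripper is above the tray, with the thin stone clear at crop (560,495). I'll shift sideways and then go down.

>>> {"api": "move_arm", "payload": {
  "increments": [
    [[0.7, -0.18, 0.23, 0.0, 0, 0, 0.008], [0.7, -0.18, 0.23, 0.3, 0, 0, 0.008], [0.7, -0.18, 0.23, 0.6, 0, 0, 0.008], [0.7, -0.18, 0.23, 0.88, 0, 0, 0.008], [0.7, -0.18, 0.23, 0.88, 0, 0, 0.008], [0.7, -0.18, 0.23, 0.88, 0, 0, 0.008]]
  ]
}}

```text
time: 8.65
tool_pos: [0.445, -0.3133, 0.2522]
ee_rot: [-3.141, 0.0, -0.004]
wrist_force: [-0.2, 0.1, 0.7]
width: 0.0656
```

```bash
python3 go.py .4445 -.3135 .2065 -.005;python3 - <<'E'
from h import *
snap('side','s5')
crop('s5',270,200,400,310,6,'d2')
E
```

```text
t 8.65 p [ 0.445  -0.3133  0.2522] rpy [-3.1406e+00  2.0000e-04 -4.0000e-03] F [-0.21  0.09  0.67] w 0.0656 q [-0.72  0.15  1.6   0.    1.38  0.86]
inc [-0.0049, 0.0029, 0.457] [-0.0006, 0.0001, 0.0006] calls 0.46
```

View pics/d2.png

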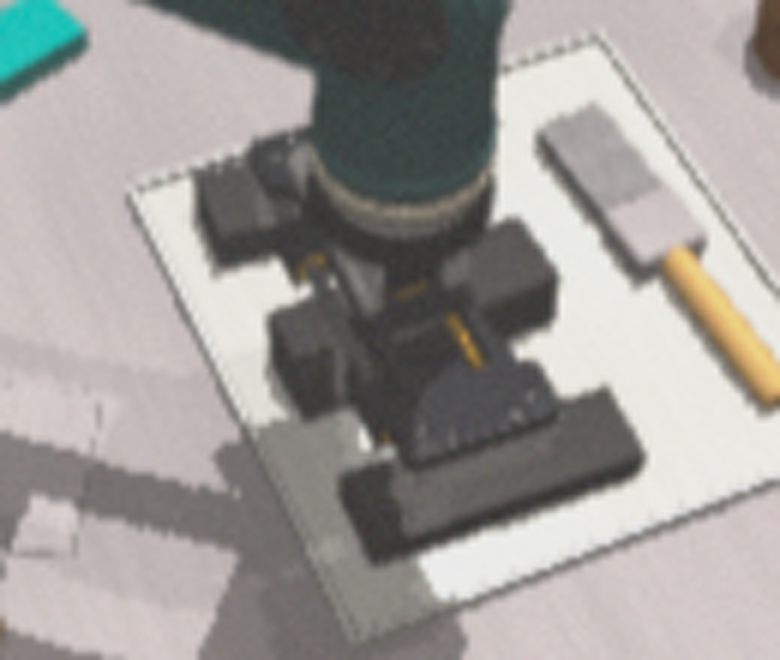

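>>> {"api": "move_arm", "payload": {
  "increments": [
    [[0.7, 0, 0, 0.12, 0, 0, 0], [0.7, 0, 0, 0.24, 0, 0, 0], [0.7, 0, 0, 0.36, 0, 0, 0], [0.7, 0, 0, 0.44, 0, 0, 0], [0.7, 0, 0, 0.44, 0, 0, 0], [0.7, 0, 0, 0.44, 0, 0, 0]]
  ]
}}

```text
time: 9.2
tool_pos: [0.4442, -0.3145, 0.2065]
ee_rot: [-3.14, 0.002, -0.006]
wrist_force: [0.5, -0.0, -0.9]
width: 0.0658
```

```bash
python3 go.py .4445 -.3135 .2065 -.005;python3 - <<'E'
from h import *
snap('side','s6')
crop('s6',270,200,400,310,6,'d3')
E
```

```text
t 9.2 p [ 0.4442 -0.3145  0.2065] rpy [-3.1402e+00  1.7000e-03 -6.1000e-03] F [ 0.54 -0.02 -0.91] w 0.0658 q [-0.72  0.2   1.65 -0.    1.29  0.86]
inc [0.0033, -0.0101, 0.0001] [-0.0009, 0.0011, -0.0007] calls 0.01
```

View pics/d3.png

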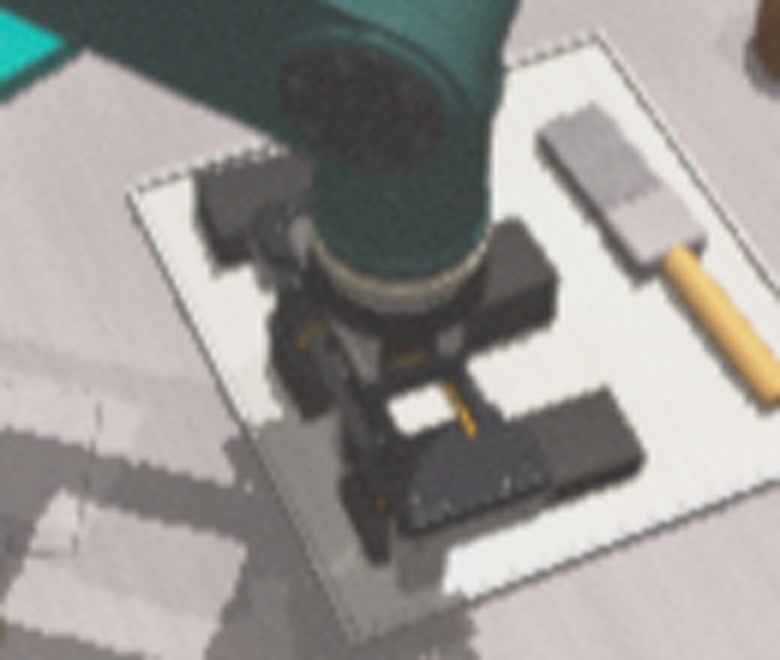

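Straddling the stone, with no contact force. I'll close.

>>> {"api": "move_arm", "payload": {
  "increments": [
    [[0.3, 0, 0, 0, 0, 0, 0], [0.3, 0, 0, 0, 0, 0, 0], [0.3, 0, 0, 0, 0, 0, 0], [0.3, 0, 0, 0, 0, 0, 0], [0.3, 0, 0, 0, 0, 0, 0], [0.3, 0, 0, 0, 0, 0, 0], [0.3, 0, 0, 0, 0, 0, 0]]
  ]
}}

```text
time: 9.83
tool_pos: [0.4446, -0.3148, 0.2081]
ee_rot: [3.141, -0.001, -0.006]
wrist_force: [-0.4, 0.7, 2.6]
width: 0.0437
```

>>> {"api": "move_arm", "payload": {
  "increments": [
    [[0.3, 0, 0, -0.1, 0, 0, 0], [0.3, 0, 0, -0.2, 0, 0, 0], [0.3, 0, 0, -0.4, 0, 0, 0], [0.3, 0, 0, -0.6, 0, 0, 0], [0.3, 0, 0, -0.8, 0, 0, 0], [0.3, 0, 0, -0.8, 0, 0, 0]]
  ]
}}

```text
time: 10.33
tool_pos: [0.4455, -0.3155, 0.2934]
ee_rot: [3.135, -0.008, -0.006]
wrist_force: [1.4, 0.3, -0.4]
width: 0.0437
```

```bash
python3 go.py .4547 .2029 .29 .103;python3 - <<'E'
from h import *
snap('side','s7')
crop('s7',250,180,410,310,5,'d4')
E
```

```text
t 10.33 p [ 0.4455 -0.3155  0.2934] rpy [ 3.1349 -0.0077 -0.0058] F [ 1.43  0.34 -0.39] w 0.0437 q [-0.72  0.12  1.55 -0.    1.45  0.86]
inc [0.062, -5.1846, -0.0006] [0.0045, -0.0046, -0.0693] calls 5.18
```

View pics/d4.png

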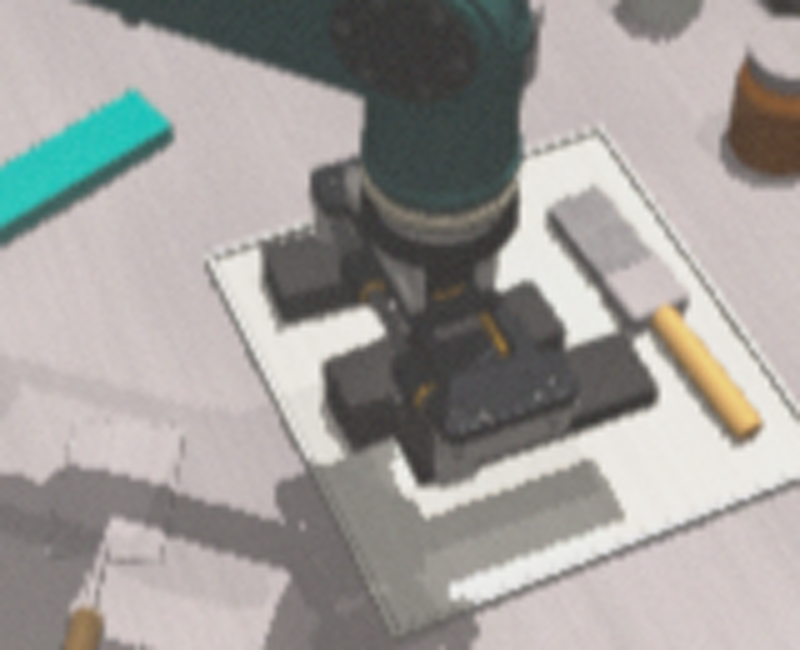

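Stone lifted level, and its neighbours are undisturbed. I'll carry it to the front of the gauge.

>>> {"api": "move_arm", "payload": {
  "increments": [
    [[0.3, -0.1, -0.25, 0, 0, 0, 0], [0.3, -0.2, -0.5, 0, 0, 0, 0], [0.3, -0.3, -0.75, 0, 0, 0, 0], [0.3, -0.4, -1, 0, 0, 0, 0]]
  ]
}}

```text
time: 10.72
tool_pos: [0.404, -0.2132, 0.2858]
ee_rot: [-3.14, 0.003, -0.006]
wrist_force: [1.7, 0.8, -0.8]
width: 0.0436
```

>>> {"api": "move_arm", "payload": {
  "increments": [
    [[0.3, -0.1, -0.25, 0, 0, 0, -0.02], [0.3, -0.2, -0.5, 0, 0, 0, -0.04], [0.3, -0.3, -0.75, 0, 0, 0, -0.07], [0.3, -0.4, -1, 0, 0, 0, -0.07]]
  ]
}}

```text
time: 11.05
tool_pos: [0.3645, -0.1129, 0.286]
ee_rot: [-3.14, 0.002, 0.105]
wrist_force: [0.8, -0.1, -0.9]
width: 0.0436
```

>>> {"api": "move_arm", "payload": {
  "increments": [
    [[0.3, 0, -0.25, 0, 0, 0, 0], [0.3, 0, -0.5, 0, 0, 0, 0], [0.3, 0, -0.75, 0, 0, 0, 0], [0.3, 0, -1, 0, 0, 0, 0]]
  ]
}}

```text
time: 11.38
tool_pos: [0.3543, -0.0136, 0.2862]
ee_rot: [-3.141, 0.002, 0.104]
wrist_force: [0.8, 0.4, -0.8]
width: 0.0435
```

>>> {"api": "move_arm", "payload": {
  "increments": [
    [[0.3, 0, -0.25, 0, 0, 0, 0], [0.3, 0, -0.5, 0, 0, 0, 0], [0.3, 0, -0.75, 0, 0, 0, 0], [0.3, 0, -1, 0, 0, 0, 0]]
  ]
}}

```text
time: 11.72
tool_pos: [0.3439, 0.0859, 0.2862]
ee_rot: [3.142, 0.002, 0.104]
wrist_force: [0.5, -0.4, -1.4]
width: 0.0437
```

```bash
python3 go.py .365 .1941 .25 .103
```

```text
t 11.72 p [0.3439 0.0859 0.2862] rpy [3.1415e+00 2.1000e-03 1.0390e-01] F [ 0.47 -0.36 -1.41] w 0.0437 q [ 0.08 -0.32  1.97 -0.    1.49  1.55]
inc [0.3228, -1.0548, 0.3613] [0.0, 0.0014, 0.0006] calls 1.05
```

>>> {"api": "move_arm", "payload": {
  "increments": [
    [[0.3, 0.1, -0.25, 0, 0, 0, 0], [0.3, 0.2, -0.5, 0.1, 0, 0, 0], [0.3, 0.3, -0.75, 0.2, 0, 0, 0], [0.3, 0.3, -1, 0.36, 0, 0, 0], [0.3, 0.3, -1, 0.36, 0, 0, 0], [0.3, 0.3, -1, 0.36, 0, 0, 0], [0.3, 0.3, -1, 0.36, 0, 0, 0]]
  ]
}}

```text
time: 12.3
tool_pos: [0.364, 0.1869, 0.2508]
ee_rot: [3.14, 0.002, 0.104]
wrist_force: [0.7, -0.8, -1.5]
width: 0.0436
```

```bash
python3 go.py .375 .1951 .2245 .103;python3 - <<'E'
from h import *
snap('side','s8');snap('top','t8')
crop('s8',200,70,360,200,5,'d5')
crop('t8',160,130,300,250,5,'d6')
E
```

```text
t 12.3 p [0.364  0.1869 0.2508] rpy [3.1404e+00 1.7000e-03 1.0440e-01] F [ 0.69 -0.77 -1.46] w 0.0436 q [ 0.34 -0.15  1.91 -0.    1.38  1.8 ]
inc [0.1188, -0.0707, 0.2631] [0.0007, 0.0011, 0.0009] calls 0.26
```

View pics/d5.png

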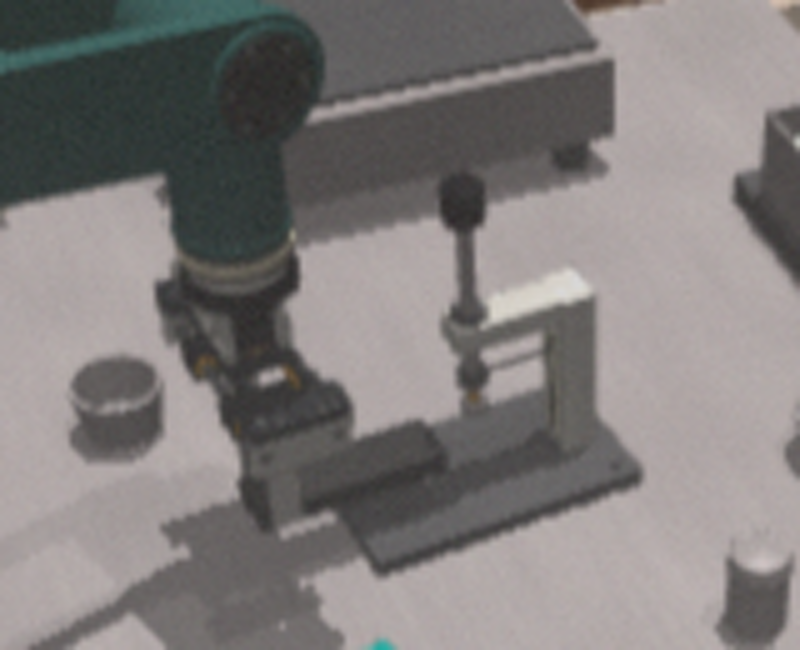

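View pics/d6.png

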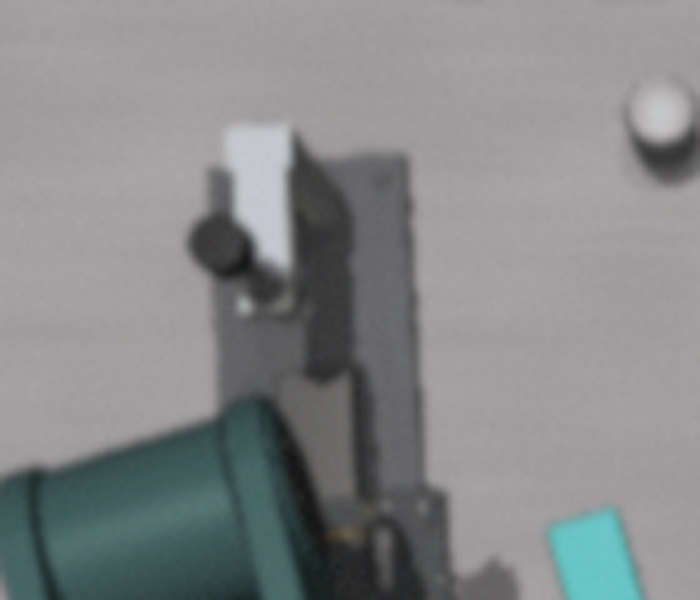

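Side view: the stone sits level in front of the gauge, its front end at crop (440,460), and the raised foot is at (472,400). I'll do a numeric check, then lower and insert.

```bash
python3 - <<'E'
from h import *
P=world('top',np.load('t8.npz')['d']);Q=world('side',np.load('s8.npz')['d'])
for u,v in((315,390),(325,430),(335,480)): a=P[130+v//5-1:130+v//5+2,160+u//5-1:160+u//5+2].reshape(-1,3);print(np.median(a,0).round(4))
for u,v in((425,435),(380,450),(340,465)): print(Q[70+v//5,200+u//5].round(4))
c=back('side',200+440/5,70+455/5,.066);print('front',c.round(4))
# gauge-frame of front edge mid (top cam)
W=np.array([back('top',160+280/5,130+375/5,.066),back('top',160+355/5,130+370/5,.066)]);print(W.round(4))
E
```

```text
[0.4738 0.1952 0.0692]
[0.4506 0.1889 0.0657]
[0.4212 0.18   0.0694]
[0.4792 0.199  0.0641]
[0.4444 0.1928 0.0666]
[0.4141 0.1886 0.0664]
front [0.4812 0.1727 0.066 ]
[[0.4819 0.2164 0.066 ]
 [0.4857 0.1733 0.066 ]]
```

>>> {"api": "move_arm", "payload": {
  "increments": [
    [[0.3, 0, -0.07, 0.1, 0, 0, 0], [0.3, 0, -0.07, 0.2, 0, 0, 0], [0.3, 0.0, -0.07, 0.26, 0, 0, 0], [0.3, 0, -0.07, 0.26, 0, 0, 0], [0.3, 0, -0.07, 0.26, 0, 0, 0]]
  ]
}}

```text
time: 12.82
tool_pos: [0.3633, 0.1939, 0.2246]
ee_rot: [3.141, 0.002, 0.104]
wrist_force: [-0.1, 0.3, -2.3]
width: 0.0439
```

```bash
python3 go.py .4545 .2033 .2245 .103
```

```text
t 12.82 p [0.3633 0.1939 0.2246] rpy [3.1409e+00 1.9000e-03 1.0370e-01] F [-0.06  0.3  -2.29] w 0.0439 q [ 0.35 -0.11  1.94 -0.    1.32  1.82]
inc [0.9172, 0.0013, -0.0003] [0.0004, 0.0012, 0.0004] calls 0.92
```

>>> {"api": "move_arm", "payload": {
  "increments": [
    [[0.3, 0.15, 0, 0, 0, 0, 0], [0.3, 0.3, 0, 0, 0, 0, 0], [0.3, 0.45, 0, 0, 0, 0, 0], [0.3, 0.6, 0, 0, 0, 0, 0], [0.3, 0.7, 0, 0, 0, 0, 0], [0.3, 0.7, 0, 0, 0, 0, 0], [0.3, 0.7, 0, 0, 0, 0, 0]]
  ]
}}

```text
time: 13.4
tool_pos: [0.4333, 0.2014, 0.2255]
ee_rot: [3.141, 0.001, 0.104]
wrist_force: [0.1, 0.0, -0.9]
width: 0.0436
```

```bash
python3 go.py .4545 .2033 .2245 .103;python3 - <<'E'
from h import *
snap('side','s9');snap('top','t9')
crop('s9',240,70,360,180,6,'d7')
crop('t9',180,140,280,240,6,'d8')
E
```

```text
t 13.4 p [0.4333 0.2014 0.2255] rpy [3.1415e+00 7.0000e-04 1.0360e-01] F [ 0.1   0.05 -0.9 ] w 0.0436 q [0.32 0.04 1.79 0.   1.31 1.78]
inc [0.2128, 0.0035, 0.01] [0.0001, 0.0005, 0.0004] calls 0.21
```

View pics/d7.png

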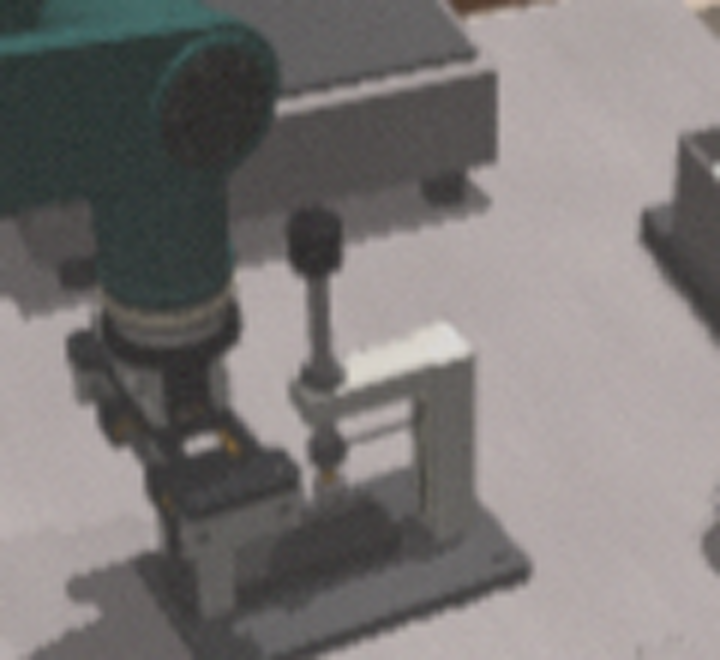

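View pics/d8.png

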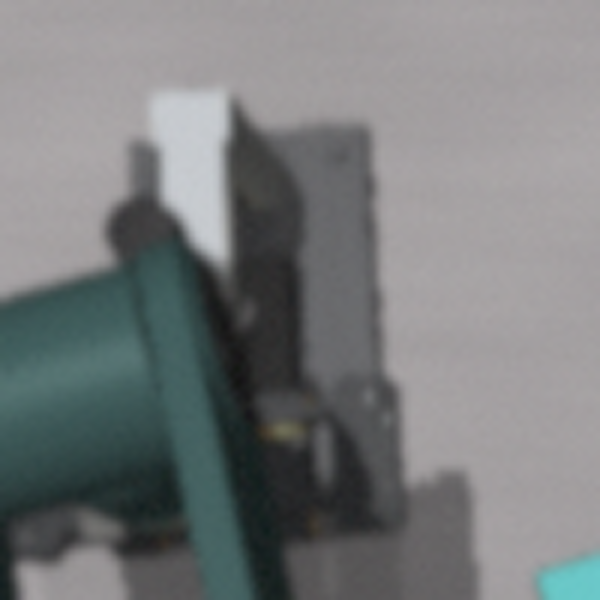

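```bash
python3 - <<'E'
from h import *
yaw=.103;c=np.array([.5192,.2100]);Rg=np.array([[np.cos(yaw),np.sin(yaw)],[-np.sin(yaw),np.cos(yaw)]])
for n,t in(('side','s9'),('top','t9')):
    Q=world(n,np.load(t+'.npz')['d']).reshape(-1,3); g=(Q[:,:2]-c)@Rg.T
    for lo,hi in((.1,.13),(.13,.16),(.16,.19),(.19,.22),(.22,.25),(.25,.28),(.28,.31),(.31,.34),(.34,.4)):
        m=(Q[:,2]>lo)&(Q[:,2]<hi)&(abs(g[:,1])<.06)&(g[:,0]<-.018)&(g[:,0]>-.2)
        if m.sum()>5: print(n,lo,m.sum(),np.percentile(g[m][:,0],[50,95,100]).round(3))
E
```

```text
side 0.1 12 [-0.099 -0.088 -0.079]
side 0.13 153 [-0.111 -0.072 -0.018]
side 0.16 198 [-0.094 -0.068 -0.064]
side 0.19 90 [-0.106 -0.065 -0.058]
side 0.22 183 [-0.098 -0.06  -0.049]
side 0.25 183 [-0.099 -0.063 -0.054]
side 0.28 190 [-0.1   -0.064 -0.055]
side 0.31 62 [-0.093 -0.063 -0.056]
side 0.34 274 [-0.068 -0.039 -0.034]
top 0.1 6 [-0.082 -0.076 -0.075]
top 0.13 197 [-0.091 -0.055 -0.052]
top 0.16 91 [-0.095 -0.063 -0.061]
top 0.19 33 [-0.115 -0.108 -0.084]
top 0.22 17 [-0.12  -0.119 -0.118]
top 0.25 32 [-0.119 -0.115 -0.115]
top 0.28 30 [-0.118 -0.113 -0.112]
top 0.31 39 [-0.12  -0.113 -0.111]
top 0.34 521 [-0.123 -0.046 -0.035]
```

Clearances are fine: about 15 mm to the bridge and knob after the last advance. I'll finish inserting, then lower.

>>> {"api": "move_arm", "payload": {
  "increments": [
    [[0.3, 0.1, 0, 0, 0, 0, 0], [0.3, 0.21, 0, 0, 0, 0, 0], [0.3, 0.21, 0, 0, 0, 0, 0], [0.3, 0.21, 0, 0.02, 0, 0, 0], [0.3, 0.21, 0, 0.04, 0, 0, 0], [0.3, 0.21, 0, 0.05, 0, 0, 0], [0.3, 0.21, 0, 0.05, 0, 0, 0], [0.3, 0.21, 0, 0.05, 0, 0, 0]]
  ]
}}

```text
time: 14.17
tool_pos: [0.4538, 0.2037, 0.2203]
ee_rot: [3.141, 0.001, 0.104]
wrist_force: [-1.4, 0.1, -0.8]
width: 0.0433
```

```bash
python3 go.py .4545 .2033 .2185 .103
```

```text
t 14.17 p [0.4538 0.2037 0.2203] rpy [3.1414e+00 6.0000e-04 1.0410e-01] F [-1.36  0.14 -0.81] w 0.0433 q [ 0.31  0.09  1.75 -0.    1.31  1.77]
inc [0.0063, 0.0043, 0.018] [0.0001, 0.0004, 0.0007] calls 0.02
```

>>> {"api": "move_arm", "payload": {
  "increments": [
    [[0.3, 0, 0, 0.01, 0, 0, 0], [0.3, 0, 0, 0.01, 0, 0, 0], [0.3, 0, 0, 0.01, 0, 0, 0]]
  ]
}}

```text
time: 14.42
tool_pos: [0.454, 0.2037, 0.2195]
ee_rot: [3.141, 0.0, 0.104]
wrist_force: [0.0, -0.3, -1.7]
width: 0.0437
```

>>> {"api": "move_arm", "payload": {
  "increments": [
    [[0.3, 0, 0, 0.01, 0, 0, 0], [0.3, 0, 0, 0.01, 0, 0, 0], [0.3, 0, 0, 0.01, 0, 0, 0]]
  ]
}}

```text
time: 14.67
tool_pos: [0.4542, 0.2037, 0.2191]
ee_rot: [-3.142, -0.001, 0.104]
wrist_force: [-0.6, -0.6, 2.0]
width: 0.0435
```

>>> {"api": "move_arm", "payload": {
  "increments": [
    [[0.3, 0, 0, 0.006, 0, 0, 0], [0.3, 0, 0, 0.006, 0, 0, 0], [0.3, 0, 0, 0.006, 0, 0, 0]]
  ]
}}

```text
time: 14.92
tool_pos: [0.4542, 0.2038, 0.2191]
ee_rot: [3.142, -0.001, 0.104]
wrist_force: [-1.6, 0.6, 6.9]
width: 0.0436
```

```bash
python3 go.py
```

```text
t 14.92 p [0.4542 0.2038 0.2191] rpy [ 3.1416e+00 -6.0000e-04  1.0410e-01] F [-1.65  0.56  6.88] w 0.0436 q [ 0.31  0.09  1.75 -0.    1.3   1.77]
```

The stone is seated (6.9 N upward). I'll open, then back up and away.

>>> {"api": "move_arm", "payload": {
  "increments": [
    [[0.7, 0, 0, 0, 0, 0, 0], [0.7, 0, 0, 0, 0, 0, 0], [0.7, 0, 0, 0, 0, 0, 0], [0.7, 0, 0, 0, 0, 0, 0], [0.7, 0, 0, -0.15, 0, 0, 0], [0.7, -0.1, 0, -0.4, 0, 0, 0], [0.7, -0.4, 0, -0.7, 0, 0, 0], [0.7, -0.6, 0, -1, 0, 0, 0]]
  ]
}}

```text
time: 15.58
tool_pos: [0.3932, 0.1972, 0.3177]
ee_rot: [3.141, 0.004, 0.104]
wrist_force: [0.4, 0.3, 0.6]
width: 0.0655
```

>>> {"api": "move_arm", "payload": {
  "increments": [
    [[1, 0, 0, -0.3, 0, 0, 0], [1, 0, 0, -0.6, 0, 0, 0], [1, 0, 0, -0.9, 0, 0, 0], [1, 0, 0, -1, 0, 0, 0], [1, 0, 0, -1, 0, 0, 0]]
  ]
}}

```text
time: 16.0
tool_pos: [0.3948, 0.1976, 0.421]
ee_rot: [-3.14, -0.007, 0.104]
wrist_force: [0.2, -0.1, -0.4]
width: 0.0929
```

```bash
python3 go.py .519 .2109 .49 .101;python3 - <<'E'
from h import *
snap('side','s10');snap('top','t10')
crop('s10',250,70,370,180,6,'e1')
crop('t10',180,140,280,240,6,'e2')
E
```

```text
t 16.0 p [0.3948 0.1976 0.421 ] rpy [-3.1401 -0.0065  0.1041] F [ 0.23 -0.06 -0.44] w 0.0929 q [ 0.34 -0.16  1.58 -0.    1.72  1.8 ]
inc [1.2539, -0.004, -0.6819] [-0.0009, -0.0042, 0.002] calls 1.25
```

View pics/e1.png

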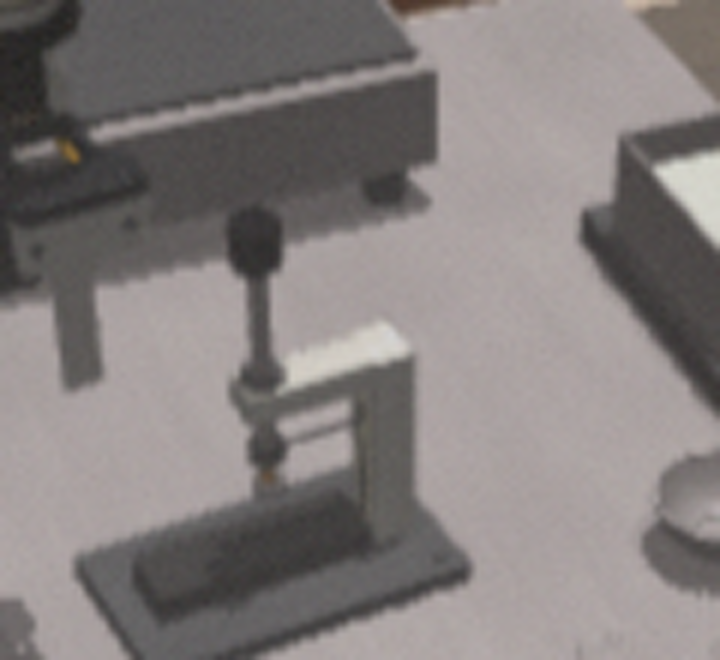

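View pics/e2.png

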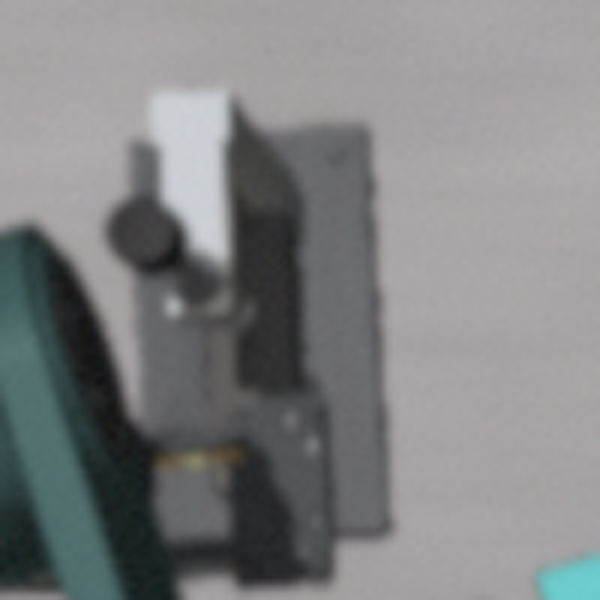

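Side view: the stone lies flat on the anvil with its back end just short of the column, at crop (360,520), and the foot at (268,485) is above it. I'll verify the stone pose and estimate the head height by comparing with the first pictures.

```bash
python3 - <<'E'
from h import *
yaw=.103;c=np.array([.5192,.2100]);Rg=np.array([[np.cos(yaw),np.sin(yaw)],[-np.sin(yaw),np.cos(yaw)]])
# side: stone top corners (crop 6x origin 250,70)
for nm,uv in(('nearL',(135,565)),('nearR',(160,612)),('farL',(335,490)),('farR',(368,540))):
    u,v=250+uv[0]/6,70+uv[1]/6
    zz=.035 if nm!='nearR' and nm!='farR' else .035
    X=back('side',u,v,zz);print(nm,X.round(4),'gauge',(Rg@(X[:2]-c)).round(4))
Q=world('side',np.load('s10.npz')['d']);S=Q.reshape(-1,3);g=(S[:,:2]-c)@Rg.T
m=(S[:,2]>.028)&(S[:,2]<.043)&(abs(g[:,1])<.035)&(g[:,0]>-.11)&(g[:,0]<.058)
print('stone side x',np.percentile(g[m][:,0],[0,2,98,100]).round(4),'y',np.percentile(g[m][:,1],[2,98]).round(4),'z',np.percentile(S[m][:,2],[10,50,90]).round(4))
for t in('0','10'):
    P=world('top',np.load(f't{t}.npz')['d']).reshape(-1,3);g=(P[:,:2]-c)@Rg.T
    m=(P[:,2]>.165)&(P[:,2]<.29)&(np.hypot(*g.T)<.02); m2=m&(P[:,2]>np.median(P[m][:,2])-.006)
    print('knob top',t,m2.sum(),P[m2][:,2].mean().round(4),np.median(P[m2][:,2]).round(4),P[m2].mean(0).round(4))
    b=(abs(P[:,2]-.15)<.008)&(abs(g[:,1])<.011)&(g[:,0]>.02)&(g[:,0]<.085);print(' bridge',b.sum(),P[b][:,2].mean().round(4))
    Q=world('side',np.load(f's{t}.npz')['d']).reshape(-1,3);g=(Q[:,:2]-c)@Rg.T
    m=(Q[:,2]>.165)&(Q[:,2]<.29)&(np.hypot(*g.T)<.022);print(' side knob z max pct',np.percentile(Q[m][:,2],[1,50,97,100]).round(4))
E
python3 - <<'E'
import sys
from h import *
crop('s10',280,100,320,170,12,'e3');crop('s0',280,100,320,170,12,'e4')
a=cv2.imread('pics/e3.png');b=cv2.imread('pics/e4.png');cv2.imwrite('pics/e5.png',np.hstack([b,a])[:800])
E
```

```text
nearL [0.4352 0.2119 0.035 ] gauge [-0.0834  0.0106]
nearR [0.4359 0.1672 0.035 ] gauge [-0.0873 -0.034 ]
farL [0.5689 0.2316 0.035 ] gauge [0.0517 0.0163]
farR [0.5704 0.1805 0.035 ] gauge [ 0.0479 -0.0346]
stone side x [-0.0848 -0.0811  0.0527  0.0568] y [-0.0241  0.0205] z [0.0304 0.0335 0.0359]
knob top 0 107 0.2141 0.2142 [0.5203 0.2101 0.2141]
 bridge 170 0.1502
 side knob z max pct [0.1667 0.2044 0.2148 0.217 ]
knob top 10 116 0.2556 0.2558 [0.5205 0.2099 0.2556]
 bridge 175 0.15
 side knob z max pct [0.1665 0.2388 0.2565 0.2583]
```

```bash
python3 -c "
import cv2;a=cv2.imread('pics/e5.png');print(a.shape);cv2.imwrite('pics/e6.png',cv2.resize(a,None,fx=.7,fy=.7))"
```

```text
(800, 960, 3)
```

View pics/e6.png

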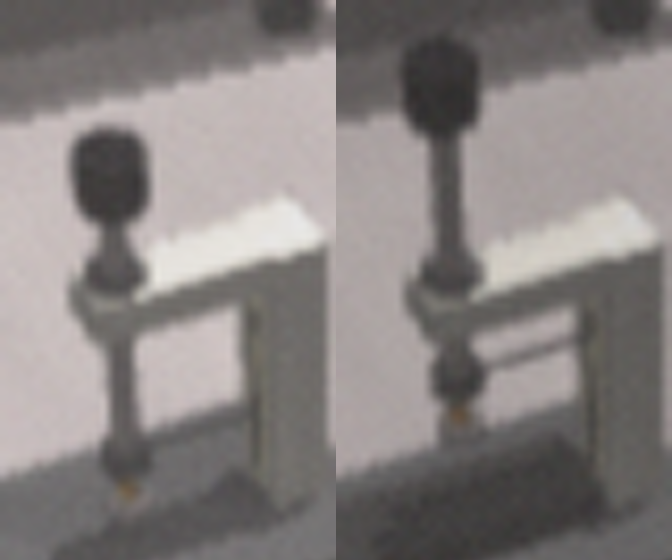

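```bash
python3 - <<'E'
from h import *
from scipy.optimize import brentq
def zof(v): return brentq(lambda z: proj('side',[.5200,.2100,z])[1]-v,-.05,.4)
s=8.4
for nm,v in(('knob0 ctr',175),('collar0',457),('foot0 stem',490)): print(nm,zof(100+v/s-.5+.5/12).__round__(4))
for nm,v in(('knob1 ctr',85),('collar1',373),('stem1',413)): print(nm,zof(100+v/s-.5).__round__(4))
print([proj('side',[.52,.21,z]).round(2) for z in(.20,.15)])
crop('s10',285,135,305,170,24,'e3');crop('s0',285,140,305,170,24,'e4')
E
```

```text
knob0 ctr 0.2013
collar0 0.0565
foot0 stem 0.0381
knob1 ctr 0.2437
collar1 0.1019
stem1 0.0806
[array([293.12, 120.7 ]), array([293.8, 132.8])]
```

View pics/e3.png

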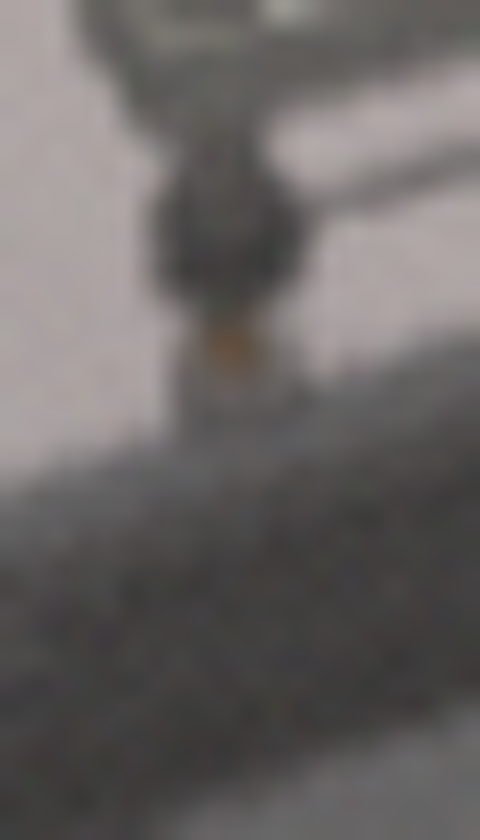

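The camera geometry gives an initial head of about 0.011 (knob top and collar agree within 2 mm), so it is now about 0.052. I'll regrip the knob.

>>> {"api": "move_arm", "payload": {
  "increments": [
    [[1, 0, 0, -0.3, 0, 0, 0], [1, 0.0, 0, -0.6, 0, 0, 0], [1, 0.3, 0, -0.7, 0, 0, 0], [1, 0.6, 0, -0.7, 0, 0, 0], [1, 0.8, 0, -0.7, 0, 0, 0], [1, 0.8, 0, -0.7, 0, 0, 0]]
  ]
}}

```text
time: 16.6
tool_pos: [0.4772, 0.2059, 0.4829]
ee_rot: [3.14, 0.007, 0.103]
wrist_force: [-0.2, -0.1, -0.7]
width: 0.0937
```

>>> {"api": "move_arm", "payload": {
  "increments": [
    [[1, 0.2, 0, 0, 0, 0, 0], [1, 0.45, 0, 0, 0, 0, 0], [1, 0.45, 0, 0, 0, 0, 0], [1, 0.45, 0, 0, 0, 0, 0], [1, 0.45, 0, 0, 0, 0, 0]]
  ]
}}

```text
time: 17.02
tool_pos: [0.5181, 0.2105, 0.4863]
ee_rot: [3.141, 0.004, 0.104]
wrist_force: [-0.1, -0.7, 0.0]
width: 0.0942
```

```bash
python3 go.py .519 .2105 .431 .101
```

```text
t 17.02 p [0.5181 0.2105 0.4863] rpy [3.141  0.0039 0.1042] F [-0.13 -0.67  0.02] w 0.0942 q [0.28 0.11 1.19 0.   1.85 1.75]
inc [0.0107, 0.0007, 0.5528] [0.0004, 0.0025, 0.002] calls 0.55
```

>>> {"api": "move_arm", "payload": {
  "increments": [
    [[1, 0.01, 0, 0.1, 0, 0, 0], [1, 0.01, 0, 0.25, 0, 0, 0], [1, 0.01, 0, 0.4, 0, 0, 0], [1, 0.01, 0, 0.54, 0, 0, 0], [0.5, 0.01, 0, 0.54, 0, 0, 0], [0.5, 0.01, 0, 0.54, 0, 0, 0], [0.5, 0.01, 0, 0.54, 0, 0, 0], [0.5, 0.01, 0, 0.54, 0, 0, 0]]
  ]
}}

```text
time: 17.68
tool_pos: [0.5195, 0.2106, 0.4354]
ee_rot: [-3.141, -0.002, 0.104]
wrist_force: [0.4, 1.0, -0.1]
width: 0.0709
```

>>> {"api": "move_arm", "payload": {
  "increments": [
    [[0.5, 0, 0, 0, 0, 0, 0], [0.5, 0, 0, 0, 0, 0, 0], [0.2, 0, 0, 0, 0, 0, 0], [0.2, 0, 0, 0, 0, 0, 0], [0.2, 0, 0, 0, 0, 0, 0], [0.2, 0, 0, 0, 0, 0, 0], [0.2, 0, 0, 0, 0, 0, 0], [0.2, 0, 0, 0, 0, 0, 0]]
  ]
}}

```text
time: 18.35
tool_pos: [0.5197, 0.2107, 0.4339]
ee_rot: [-3.141, -0.0, 0.104]
wrist_force: [0.6, 1.7, -0.6]
width: 0.0298
```

>>> {"api": "move_arm", "payload": {
  "increments": [
    [[0.2, 0, 0, 0, 0, 0, 0], [0.2, 0, 0, 0, 0, 0, 0], [0.2, 0, 0, 0, 0, 0, 0]]
  ]
}}

```text
time: 18.6
tool_pos: [0.5197, 0.2107, 0.4339]
ee_rot: [-3.141, -0.0, 0.104]
wrist_force: [1.2, 1.9, -0.2]
width: 0.0299
```

```bash
python3 go.py
```

```text
t 18.6 p [0.5197 0.2107 0.4339] rpy [-3.1412e+00 -1.0000e-04  1.0430e-01] F [ 1.15  1.94 -0.18] w 0.0299 q [0.28 0.11 1.29 0.   1.74 1.75]
```

>>> {"api": "move_arm", "payload": {
  "increments": [
    [[0.2, 0, 0, 0.04, 0, 0, 0], [0.2, 0, 0, 0.08, 0, 0, 0], [0.2, 0, 0, 0.12, 0, 0, 0], [0.2, 0, 0, 0.16, 0, 0, 0], [0.2, 0, 0, 0.2, 0, 0, 0], [0.2, 0, 0, 0.24, 0, 0, 0], [0.2, 0, 0, 0.26, 0, 0, 0], [0.2, 0, 0, 0.28, 0, 0, 0]]
  ]
}}

```text
time: 19.27
tool_pos: [0.5198, 0.2107, 0.4056]
ee_rot: [-3.141, -0.0, 0.104]
wrist_force: [-1.4, 3.0, 4.2]
width: 0.0294
```

>>> {"api": "move_arm", "payload": {
  "increments": [
    [[0.2, 0, 0, 0.0, 0, 0, 0], [0.2, 0, 0, 0.0, 0, 0, 0], [0.2, 0, 0, 0.0, 0, 0, 0]]
  ]
}}

```text
time: 19.52
tool_pos: [0.5199, 0.2107, 0.4052]
ee_rot: [-3.141, 0.001, 0.104]
wrist_force: [0.9, 4.0, -1.2]
width: 0.029
```

```bash
python3 - <<'E'
from h import *
snap('side','s11')
crop('s11',280,100,320,165,12,'f1')
E
python3 go.py
```

```text
t 19.57 p [0.5198 0.2107 0.4052] rpy [-3.1413e+00  6.0000e-04  1.0420e-01] F [ 0.43  3.5  -2.09] w 0.0292 q [0.28 0.11 1.34 0.   1.69 1.75]
```

View pics/f1.png

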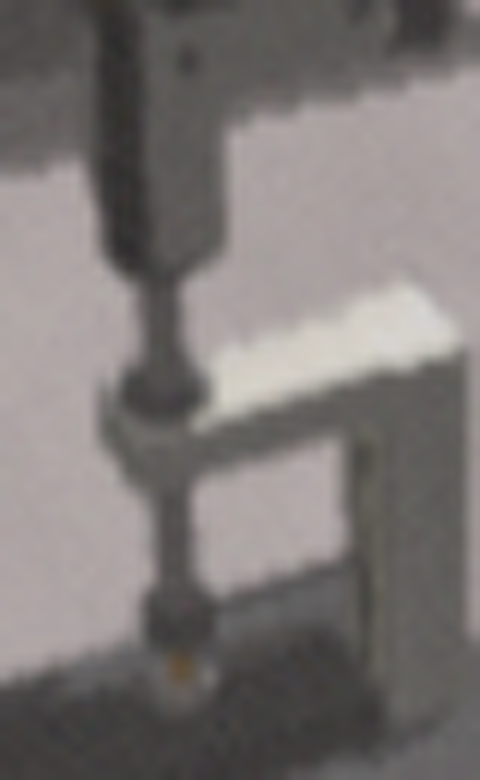

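Head is at about 0.0237, with the foot just above the stone and its stem fully visible at crop (180,668). I'll now take 1 mm steps, watching the force.

>>> {"api": "move_arm", "payload": {
  "increments": [
    [[0.2, 0, 0, 0.01, 0, 0, 0]]
  ]
}}

```text
time: 19.65
tool_pos: [0.5197, 0.2107, 0.4051]
ee_rot: [-3.141, -0.0, 0.104]
wrist_force: [-0.2, 3.1, 3.4]
width: 0.0296
```

>>> {"api": "move_arm", "payload": {
  "increments": [
    [[0.2, 0, 0, 0.01, 0, 0, 0]]
  ]
}}

```text
time: 19.73
tool_pos: [0.5196, 0.2107, 0.4046]
ee_rot: [-3.141, -0.001, 0.104]
wrist_force: [-0.8, 3.6, 3.8]
width: 0.0294
```

>>> {"api": "move_arm", "payload": {
  "increments": [
    [[0.2, 0, 0, 0.01, 0, 0, 0]]
  ]
}}

```text
time: 19.82
tool_pos: [0.5196, 0.2107, 0.4036]
ee_rot: [-3.141, -0.001, 0.104]
wrist_force: [-1.3, 3.5, 3.7]
width: 0.029
```

>>> {"api": "move_arm", "payload": {
  "increments": [
    [[0.2, 0, 0, 0.01, 0, 0, 0]]
  ]
}}

```text
time: 19.9
tool_pos: [0.5196, 0.2107, 0.4025]
ee_rot: [-3.141, -0.001, 0.104]
wrist_force: [-1.4, 3.9, 3.0]
width: 0.0294
```

>>> {"api": "move_arm", "payload": {
  "increments": [
    [[0.2, 0, 0, 0.01, 0, 0, 0]]
  ]
}}

```text
time: 19.98
tool_pos: [0.5197, 0.2107, 0.4013]
ee_rot: [-3.141, -0.001, 0.104]
wrist_force: [-1.3, 3.9, 3.8]
width: 0.0295
```

>>> {"api": "move_arm", "payload": {
  "increments": [
    [[0.2, 0, 0, 0.01, 0, 0, 0]]
  ]
}}

```text
time: 20.07
tool_pos: [0.5196, 0.2107, 0.4004]
ee_rot: [-3.141, -0.001, 0.104]
wrist_force: [-1.8, 4.4, 4.2]
width: 0.03
```

>>> {"api": "move_arm", "payload": {
  "increments": [
    [[0.2, 0, 0, 0.01, 0, 0, 0]]
  ]
}}

```text
time: 20.15
tool_pos: [0.5196, 0.2107, 0.3995]
ee_rot: [-3.141, -0.001, 0.104]
wrist_force: [-1.8, 3.2, 5.8]
width: 0.0294
```

>>> {"api": "move_arm", "payload": {
  "increments": [
    [[0.2, 0, 0, 0, 0, 0, 0], [0.2, 0, 0, 0, 0, 0, 0]]
  ]
}}

```text
time: 20.32
tool_pos: [0.5197, 0.2107, 0.3993]
ee_rot: [-3.141, -0.001, 0.104]
wrist_force: [-1.0, 4.2, 4.4]
width: 0.0296
```

```bash
python3 - <<'E'
from h import *
snap('side','s12')
crop('s12',280,100,320,165,12,'f2')
E
python3 go.py
```

```text
t 20.37 p [0.5197 0.2107 0.3993] rpy [-3.1412e+00 -5.0000e-04  1.0420e-01] F [-0.35  5.5   4.87] w 0.0289 q [0.28 0.11 1.35 0.   1.67 1.75]
```

View pics/f2.png

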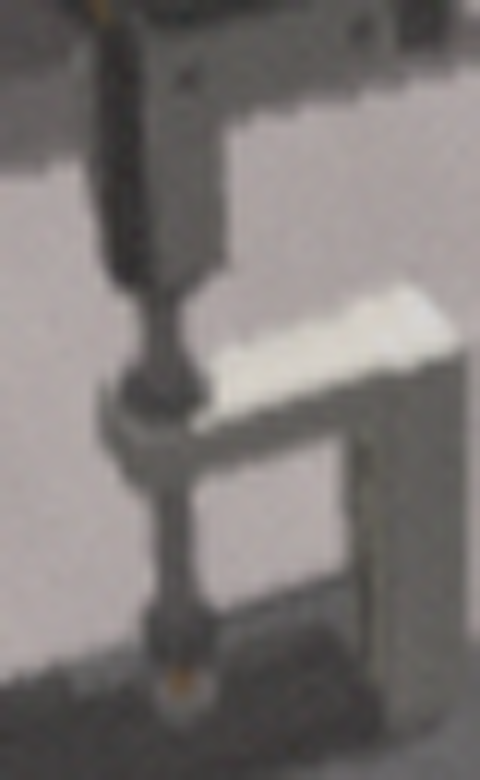

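>>> {"api": "move_arm", "payload": {
  "increments": [
    [[0.2, 0, 0, 0.01, 0, 0, 0]]
  ]
}}

```text
time: 20.45
tool_pos: [0.5196, 0.2107, 0.3986]
ee_rot: [-3.141, -0.001, 0.104]
wrist_force: [-1.1, 3.3, 5.4]
width: 0.0292
```

>>> {"api": "move_arm", "payload": {
  "increments": [
    [[0.2, 0, 0, 0.01, 0, 0, 0]]
  ]
}}

```text
time: 20.53
tool_pos: [0.5196, 0.2107, 0.3976]
ee_rot: [-3.141, -0.001, 0.104]
wrist_force: [-1.0, 4.1, 6.0]
width: 0.0292
```

>>> {"api": "move_arm", "payload": {
  "increments": [
    [[0.2, 0, 0, 0.01, 0, 0, 0]]
  ]
}}

```text
time: 20.62
tool_pos: [0.5196, 0.2107, 0.3967]
ee_rot: [-3.141, -0.001, 0.104]
wrist_force: [-1.4, 3.3, 6.8]
width: 0.0292
```

>>> {"api": "move_arm", "payload": {
  "increments": [
    [[0.2, 0, 0, 0.01, 0, 0, 0]]
  ]
}}

```text
time: 20.7
tool_pos: [0.5196, 0.2107, 0.3958]
ee_rot: [-3.141, -0.001, 0.104]
wrist_force: [-1.6, 3.9, 6.9]
width: 0.0294
```

>>> {"api": "move_arm", "payload": {
  "increments": [
    [[0.2, 0, 0, 0.003, 0, 0, 0]]
  ]
}}

```text
time: 20.78
tool_pos: [0.5196, 0.2107, 0.3954]
ee_rot: [-3.141, -0.001, 0.104]
wrist_force: [-1.0, 4.4, 7.6]
width: 0.0297
```

>>> {"api": "move_arm", "payload": {
  "increments": [
    [[0.2, 0, 0, 0, 0, 0, 0], [0.2, 0, 0, 0, 0, 0, 0]]
  ]
}}

```text
time: 20.95
tool_pos: [0.5196, 0.2107, 0.3954]
ee_rot: [-3.141, -0.001, 0.104]
wrist_force: [-1.2, 4.7, 6.2]
width: 0.0296
```

```bash
python3 - <<'E'
from h import *
snap('side','s13')
crop('s13',280,100,320,165,12,'f3')
E
python3 go.py
```

```text
t 21.0 p [0.5196 0.2107 0.3954] rpy [-3.1412e+00 -8.0000e-04  1.0420e-01] F [-2.04  4.14  6.25] w 0.0294 q [0.28 0.11 1.36 0.   1.67 1.75]
```

View pics/f3.png

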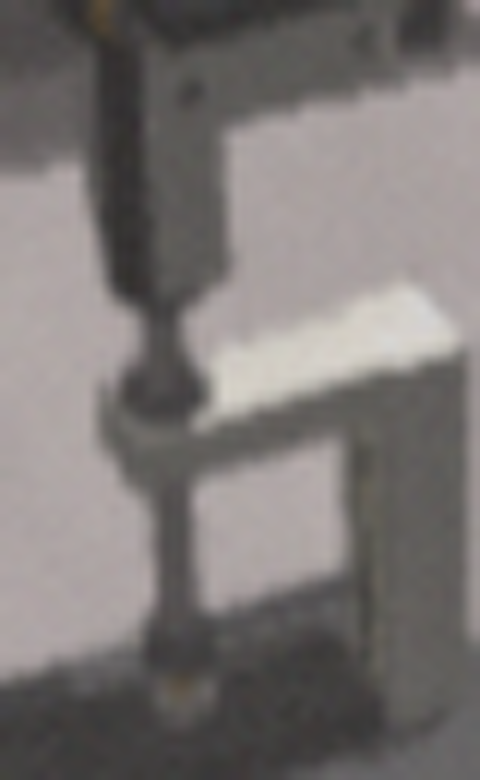

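Fitting the moving force (3.65 N free, plus 1 N, plus 0.357 N/mm) puts contact at TCP z ≈ 0.402, against 0.4015 from the cameras. So the foot is now in about 6.1–6.8 mm. I'll nudge a little further, then release.

>>> {"api": "move_arm", "payload": {
  "increments": [
    [[0.2, 0, 0, 0.004, 0, 0, 0], [0.2, 0, 0, 0.004, 0, 0, 0], [0.2, 0, 0, 0.004, 0, 0, 0]]
  ]
}}

```text
time: 21.25
tool_pos: [0.5196, 0.2107, 0.3951]
ee_rot: [-3.141, -0.001, 0.104]
wrist_force: [-1.8, 4.5, 6.5]
width: 0.0293
```

>>> {"api": "move_arm", "payload": {
  "increments": [
    [[0.7, 0, 0, 0, 0, 0, 0], [0.7, 0, 0, 0, 0, 0, 0], [0.7, 0, 0, 0, 0, 0, 0], [0.7, 0, 0, 0, 0, 0, 0], [0.7, 0, 0, 0, 0, 0, 0], [0.7, 0, 0, 0, 0, 0, 0]]
  ]
}}

```text
time: 21.75
tool_pos: [0.5198, 0.2103, 0.3937]
ee_rot: [3.141, 0.001, 0.104]
wrist_force: [0.4, -0.5, 0.4]
width: 0.0646
```

>>> {"api": "move_arm", "payload": {
  "increments": [
    [[0.7, 0, 0, -0.15, 0, 0, 0], [0.7, 0, 0, -0.4, 0, 0, 0], [0.7, 0, 0, -0.7, 0, 0, 0], [0.7, 0, 0, -0.9, 0, 0, 0], [0.7, 0, 0, -0.9, 0, 0, 0]]
  ]
}}

```text
time: 22.17
tool_pos: [0.5196, 0.2104, 0.49]
ee_rot: [-3.14, -0.01, 0.104]
wrist_force: [-0.0, 0.2, 1.1]
width: 0.0658
```

>>> {"api": "move_arm", "payload": {
  "increments": [
    [[0.7, -0.3, 0, 0, 0, 0, 0], [0.7, -0.6, 0, 0, 0, 0, 0], [0.7, -0.9, 0, 0, 0, 0, 0], [0.7, -1, 0, 0, 0, 0, 0], [0.7, -1, 0, 0, 0, 0, 0]]
  ]
}}

```text
time: 22.58
tool_pos: [0.4186, 0.2001, 0.4841]
ee_rot: [3.141, -0.0, 0.105]
wrist_force: [0.1, -0.5, 1.6]
width: 0.0659
```

```bash
python3 - <<'E'
from h import *
snap('side','s14');snap('top','t14')
crop('s14',280,100,320,165,12,'f4')
yaw=.103;c=np.array([.5192,.2100]);Rg=np.array([[np.cos(yaw),np.sin(yaw)],[-np.sin(yaw),np.cos(yaw)]])
for t in('0','10','14'):
    P=world('top',np.load(f't{t}.npz')['d']).reshape(-1,3);g=(P[:,:2]-c)@Rg.T
    m=(P[:,2]>.165)&(P[:,2]<.29)&(np.hypot(*g.T)<.02)
    if m.sum()<20: print(t,'hidden');continue
    m2=m&(P[:,2]>np.median(P[m][:,2])-.006)
    print('knob top',t,m2.sum(),P[m2][:,2].mean().round(4))
a=np.load('s10.npz')['im'].astype(int);b=np.load('s14.npz')['im'].astype(int)
E
python3 go.py
```

```text
knob top 0 107 0.2141
knob top 10 116 0.2556
knob top 14 107 0.2171
t 22.68 p [0.4206 0.2002 0.4837] rpy [ 3.1412e+00 -4.0000e-04  1.0410e-01] F [ 0.11  0.9  -0.03] w 0.0659 q [ 0.32 -0.1   1.4  -0.    1.84  1.79]
```

View pics/f4.png

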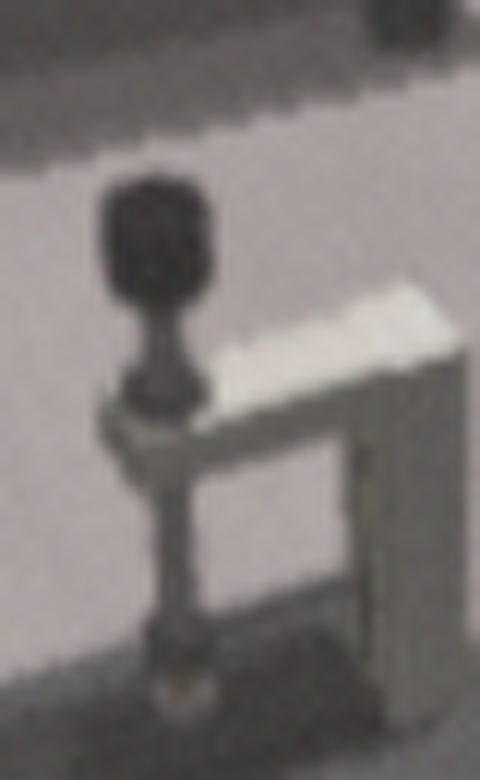

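View pics/s14.png

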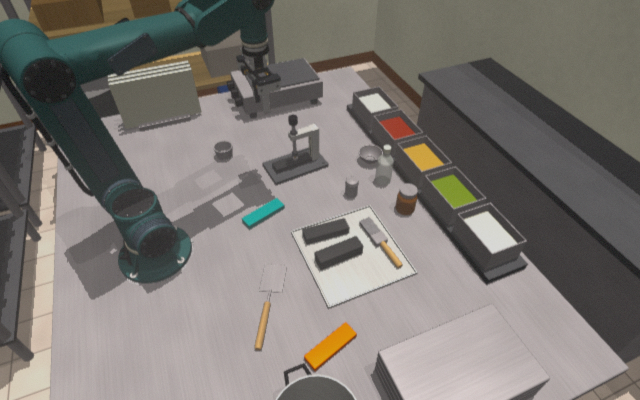

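The knob-top travel (38.5 mm down) matches the TCP travel (38.8 mm). The foot rests on the stone with a shortened stem, and everything else is in place. Handing in.

```bash
python3 -c "
from bench import robot
print(robot.close_job())"
```

```text
the job is handed in; nothing more can be done
None
```

The thinnest stone is on the gauge with the sprung foot resting on it, pushed in about half-way. I handed the job in at about 22.7 s, with the arm clear of everything. No verdict was reported.

**What I did:** I raised the head about 41 mm by the knob. I moved the right-hand stone from the tray (20 mm high; both cameras agreed) onto the anvil, lying flat along the gauge's x axis. I then lowered the head in about 1 mm steps and released the knob.

**Last checks:**
- **Foot travel:** it is about 6 to 7 mm of the 14 mm available. The last moving force was about 7 N; half-way should read about 7.1 N. The camera view of the knob gives about 6 mm and the force fit gives about 7 mm, so they differ by roughly 1 mm.
- **Stone position:** it lies flat. The foot is about 13–15 mm from the stone's middle lengthwise, because the column stops the stone going in much further.
- **Rest of the bench:** in the last picture the other two stones, the look-alikes and the bystanders look to be where they started.

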